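Strip the spent wound filters from the lubricator carousel and lock it

ROBOT

A 6-joint arm with a two-finger parallel gripper is mounted at the origin on the work surface. World frame = base frame: x ahead of the robot, y to its left, z up, the work surface at z = 0. Lengths are in m, angles in degrees, forces in N, time in s.
With the tool pointing down it reaches from about 0.425 to 1.125 m from the base axis. Payload 14.9 kg.
Tool frame: the origin (TCP) lies at the centre of the arm's flange, where the gripper is bolted on; the fingertips stand 191 mm ahead of it and the grasp point (between the pads) lies 172 mm ahead of it; x points along the fingers, z is the direction in which the jaws open and shut, and the axes are right-handed (so a half turn about x gives the same grasp; the last joint's range is limited). The gripper opens to 91 mm and grips with 3 to 60 N. Pads are 32 mm wide; open, the fingers measure 118 mm over their backs; the gripper's body (76 mm by 178 mm) begins 60 mm behind the grasp point.
Start: joints at [67.706, 21.709, 99.362, -0, 58.929, -1.908], TCP at [0.244, 0.656, 0.405] pointing down, gripper open.
Joint ranges: [-158.91, 158.91], [-42.39, 125.64], [0.06, 152.35], [-60.88, 240.88], [17.5, 164.5], [-176.32, 176.32]. Speed limits (degrees/s): [108.29, 108.29, 136.94, 180, 180, 180].

INTERFACE

Orientations are given as [roll, pitch, yaw] about the fixed x, y, z axes, in that order (R = Rz(yaw) Ry(pitch) Rx(roll)).
In Python, from workcell import ctrl gives the robot as it stands.
- The arm moves only by the shell command python3 -m jog 'ROWS'. ROWS is JSON, a list of rows, each an object of numbers: "tx", "ty", "tz": the shift along the tool's x, y, z in mm; "rx", "ry", "rz": the turn, a rotation vector about the tool's x, y, z in rad; "claw": the opening in per cent of the stroke, from 0 (shut) to 100 (fully open). A call has 1 to 10 rows; each row shifts and turns the pose as measured when the row begins, along the tool's axes as they then stand; what a row does not reach is not made up. A row lasts 1/12 s, in which the tool goes at most 41.7 mm and 7.16 degrees, less where a joint would pass 70% of its speed; a pose out of reach is approached as far as the arm can. A call is refused whole if a number of a shift passes 41.7 or a number of a turn 0.125, either way. A call with a gripper value outside its range is refused whole. The fingers move at their own pace and stop on an object; the grip force is fixed at half the most. Time passes only in rows, so rows that do not move let the fingers close. It gives the time, the measured TCP pose, the force and the opening at its end, in the units of the state.
- ctrl.get_obs(): the state, without advancing time (a new reading comes with each control period).
- ctrl.snapshot(name): name is "scene" or "top" or "wrist"; returns a dict with "frame" (384x512x3 uint8, red, green, blue), "intrinsics" (3x3 intrinsics, pixels), "rvec" (rotation vector, rad) and "tvec" (3), from world to camera coordinates, as OpenCV has them. Camera axes: x right, y down, z forward; pixel columns grow to the right and rows downward; lengths in m; the calibration is good to about 2 mm. The wrist camera is an equidistant fisheye: a pixel r from the principal point sees the ray r / f radians off the axis. A picture is of the moment at which its call begins. There is no depth.
- ctrl.finish_job(): hands the job in, once; it reports no verdict.
The state is a dict: "time_s": time; "joints": joint angles; "qvel": joint speeds; "effort": joint torques, N m; "eef_pos": TCP position; "eef_rot": TCP orientation; "contact_force": force on the tool from outside, world axes, zero at the start; "ft_torque": the same for the moment, N m; "finger_gap": finger opening in m.
Only numpy, scipy, OpenCV 4.12 (cv2) and the standard library are available. Lean on these libraries where they do the work, as an engineer would, in place of code of your own. Each camera call takes 0.05 s, during which the arm holds its last target. There are 200 camera calls.

TASK

Open the quarter-turn lock on the filter stand, then index the carousel to bring each spent wound filter element in turn to the gap in the keeper rail, slide it up off its post there and put it in the aluminium tray. When all are in the tray, index the carousel until the blank station (square plug, no post) sits in its detent at the gap, and turn the quarter-turn lock back until it drops into its locked detent. Leave the other things on the cabinet top where they are.

Things in the scene. Friction and masses are not known exactly. Their poses are not given: they have to be found in the camera images.
- stand: green fixed filter stand, round base 34 mm tall, 236 mm across; origin at the centre of its underside, on the carousel's vertical axis. Its own -x points from the axis to the bay (the gap in the keeper rail), its own +y to the lock
- bay (a point): point of the stand at the bay, 90 mm from the axis, at the carousel's top (44 mm above the table). A steel keeper rail (8 mm rod on a 90 mm radius, 96 to 104 mm above the table) runs over the other stations and ends 42 degrees either side of the bay: only an element in the bay can be lifted out. Its three legs stand 132 mm from the axis, none near bay or lock
- carousel (a joint): angle of the carousel (steel disc 244 mm across), rad, growing anticlockwise from above, no stops. Six stations 60 degrees apart at 90 mm radius; a sprung detent at each multiple of 1.047: let go, it pulls itself into the nearest (peak about 0.08 N m). At 0 the blank is in the bay. A locked lock blocks it beyond about 0.2 rad
- hub_grip (a point): grip point of the carousel's hub handle, on the axis, 133 mm above the table: a dark steel bar 50 mm long, 12 mm thick, from 98 to 150 mm above the table. Turns with the carousel; the bar lies along this point's x axis
- blank (a point): blank station on the carousel's top, at 90 mm radius: a dark square plug 42 by 42 mm, 14 mm tall (21 with its bolt head) instead of a post. Turns with the carousel. The five other stations have upright posts 16 mm in diameter, 46 mm tall; dowels 10 mm tall stand along the disc's rim
- lock (a joint): angle of the quarter-turn lock, rad: 0 locked (its 46 mm tongue points at the carousel's axis, between two dowels), 1.571 open; end stops at both. Opens anticlockwise from above, locks clockwise. Its sprung pin rises 5 mm over a hump half way (up to 0.08 N m) and, let go, it drops into the nearer detent. It locks only while the carousel rests in a detent, else the tongue strikes a dowel
- lock_grip (a point): grip point of the lock's wing, on its vertical axis, 150 mm from the carousel's axis, 129 mm above the table: a steel wing 50 mm long, 12 mm thick, from 94 to 146 mm above the table. Turns with the lock; wing and tongue lie along this point's y axis (tongue to -y)
- tray: loose open aluminium tray for spent elements, 220 (own x) by 140 (own y) mm, 32 mm tall, walls and floor 4 mm, 1.2 kg; origin at the centre of its underside
- element1: spent string-wound filter element: tan wound ring with dark end plates, outside 46 to 49 mm across, 40 mm tall, through bore 22 mm, about 0.1 kg; origin at the centre of its underside, z along its bore. It starts upright on one of the five posts; absent in some starts (then None)
- element2: spent string-wound filter element: tan wound ring with dark end plates, outside 46 to 49 mm across, 40 mm tall, through bore 22 mm, about 0.1 kg; origin at the centre of its underside, z along its bore. It starts upright on one of the five posts; absent in some starts (then None)
- element3: spent string-wound filter element: tan wound ring with dark end plates, outside 46 to 49 mm across, 40 mm tall, through bore 22 mm, about 0.1 kg; origin at the centre of its underside, z along its bore. It starts upright on one of the five posts; absent in some starts (then None)
- element4: spent string-wound filter element: tan wound ring with dark end plates, outside 46 to 49 mm across, 40 mm tall, through bore 22 mm, about 0.1 kg; origin at the centre of its underside, z along its bore. It starts upright on one of the five posts; absent in some starts (then None)
- element5: spent string-wound filter element: tan wound ring with dark end plates, outside 46 to 49 mm across, 40 mm tall, through bore 22 mm, about 0.1 kg; origin at the centre of its underside, z along its bore. It starts upright on one of the five posts; absent in some starts (then None)
- bearing_cap: grey cast bearing cap, 126 by 45 by 42 mm, standing on its feet; origin at its underside; not part of the job
- drift_punch: brass drift punch, 140 mm long (own x), 13 mm thick; origin at its underside; not part of the job
- hex_keys: yellow-handled hex keys in a black holder, 30 by 75 mm, 115 mm tall; origin at its underside; not part of the job
- feeler_case: chrome feeler gauge case, 105 by 26 by 11 mm; origin at its underside; not part of the job
- oil_bottle: grey oil bottle, 56 mm across, 130 mm tall; origin at its underside; not part of the job
- spanner: steel spanner, 170 mm long (own x); origin at its underside; not part of the job
- nipple_cup: steel bowl for grease nipples, 64 mm across, 40 mm tall; origin at its underside; not part of the job
Mind the look-alikes: they are no part of the job. What is shaped like the element3 but purple is not meant.

How it is judged:
By the outcome, as a careful person would: the job done as asked, in the order asked, and still so for the second after the job is handed in, with the robot touching nothing.
Of element1, element2, element3, element4, element5 only 2 to 3 are there at a start; the rules pass over those that are not, and their reading is None.
At some moment in a run one of tray may be knocked a few centimetres aside while the robot is not near it.
Once in a run the grip may slacken for a moment while it holds something.
It also fails if it takes over 210 s, if anything falls off the work surface, if the arm or the gripper's body presses on something with over 40 N, if the wrist force passes 120 N, or if a joint passes its speed limit or range.

## Working session

There is one attempt and no reset: what is moved stays moved. The work goes in short steps, Python scripts to look and compute and a shell command to move; the robot and the scene stay as the last step left them, time stands still between calls to the robot, and variables do not carry over. Pictures are saved under pics/ and viewed, about 12 in all and at most 16, crops included, and the job is handed in when it is done.

```bash
mkdir -p pics; ls; python3 - <<'E'
from workcell import ctrl
import cv2,numpy as np
print(ctrl.get_obs())
for n in("scene","top"):
    s=ctrl.snapshot(n); cv2.imwrite(f"pics/{n}0.png",s["frame"][:,:,::-1]); np.savez(f"pics/{n}0.npz",**s)
    R=cv2.Rodrigues(np.array(s["rvec"],float))[0]; print(n,s["intrinsics"],-R.T@np.array(s["tvec"]))
a=cv2.imread("pics/scene0.png");b=cv2.imread("pics/top0.png")
cv2.imwrite("pics/t0.png",cv2.resize(b,(800,600),interpolation=cv2.INTER_CUBIC))
cv2.imwrite("pics/s0.png",cv2.resize(a,(800,600),interpolation=cv2.INTER_CUBIC))
E
```

```text
pics
{'time_s': 0.0, 'joints': array([ 6.77065865e+01,  2.17373993e+01,  9.93949344e+01, -1.74514412e-03,
        5.89288193e+01, -1.90682138e+00]), 'qvel': array([ 0.0147215 , -0.10203273,  0.06351038, -0.11382783,  0.01876094,
       -0.00882816]), 'effort': array([ 2.57948966e-03, -7.63730192e+01, -4.34375131e+01,  6.51425449e-02,
        4.22814803e-02, -6.37472453e-05]), 'eef_pos': array([0.24377075, 0.65598469, 0.4041076 ]), 'eef_rot': array([ 179.49248216,   89.93882886, -110.89320847]), 'contact_force': array([0.98847294, 0.35037425, 1.08455956]), 'ft_torque': array([ 0.04180258,  0.02435259, -0.03778124]), 'finger_gap': 0.09132385476558179}
scene [[388.40255893   0.         261.31623113]
 [  0.         388.40255893 191.251906  ]
 [  0.           0.           1.        ]] [1.21450855 0.28527335 0.71137774]
top [[399.25488275   0.         260.13030435]
 [  0.         399.25488275 188.0873238 ]
 [  0.           0.           1.        ]] [0.57388647 0.05450932 1.1031719 ]
```

View pics/t0.png

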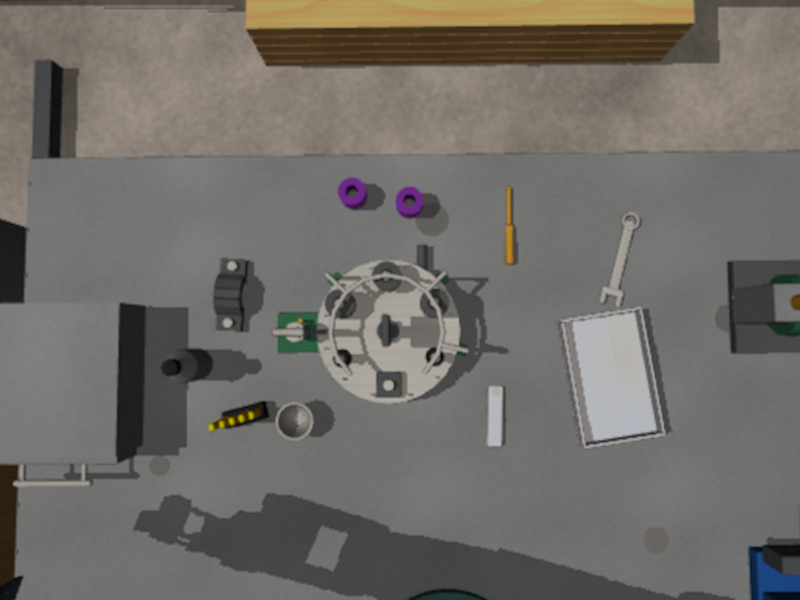

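View pics/s0.png

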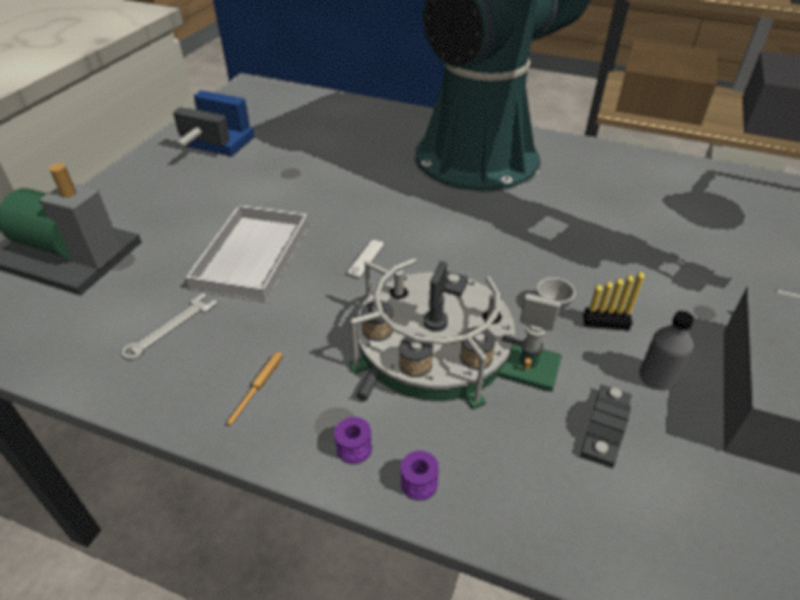

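Top view: the stand is at (388,330), its bay with the blank at (389,385) faces the robot, and the lock wing is at (295,332), still locked. Elements sit at (340,303), (387,275) and (435,300). The near posts at (343,358) and (434,355) look bare, and the tray is at (613,378). Look-alikes are the purple rings at (352,193) and (410,202), which stand off the carousel and are not meant.

```bash
cat > h.py <<'E'
import cv2,numpy as np
from workcell import ctrl
from scipy.spatial.transform import Rotation as Ro
def ray(s,px,z):
    R=cv2.Rodrigues(np.array(s["rvec"],float))[0]; c=-R.T@np.array(s["tvec"],float).ravel()
    p=cv2.undistortPoints(np.array([[px]],float),np.array(s["intrinsics"],float),None)[0,0]
    d=R.T@np.array([p[0],p[1],1]); return c+d*(z-c[2])/d[2]
def Rt():
    o=ctrl.get_obs(); return o,Ro.from_euler('xyz',o['eef_rot'],degrees=True)
def plan(g,yaw):
    """grasp point target g (m), jaw (tool z) direction at yaw deg (mod 180): shift mm and rotvec rad in tool axes"""
    o,R=Rt(); z=R.as_matrix()[:,2]; cur=np.degrees(np.arctan2(z[1],z[0]))
    d=(yaw-cur+90)%180-90; a=np.radians(cur+d); zz=np.array([np.cos(a),np.sin(a),0]); xx=np.array([0,0,-1.])
    T=Ro.from_matrix(np.c_[xx,np.cross(zz,xx),zz])
    M=R.as_matrix(); gp=o['eef_pos']+.172*M[:,0]
    tcp=np.array(g)+[0,0,.172]
    print('t',round(o['time_s'],2),'grasp',gp.round(4),'jawyaw',cur.round(1),'gap',round(o['finger_gap'],4),'j',o['joints'].round(1))
    print(' shift tool mm',(M.T@(tcp-o['eef_pos'])*1000).round(1),'shift in final axes',(T.inv().apply(tcp-o['eef_pos'])*1000).round(1),'rotvec',(R.inv()*T).as_rotvec().round(3))
E
python3 - <<'E'
from h import *
s=dict(np.load("pics/top0.npz")); f=s["frame"].astype(int); hsv=cv2.cvtColor(s["frame"],cv2.COLOR_RGB2HSV)
def comps(m,n,z,amin=30):
    k,l,st,c=cv2.connectedComponentsWithStats(m.astype(np.uint8))
    for i in range(1,k):
        if st[i,4]>amin: print(n,c[i].round(1),st[i],ray(s,c[i],z)[:2].round(4))
H,S,V=[hsv[:,:,i].astype(int) for i in range(3)]
comps((H>135)&(H<160)&(S>80),'purple',.04)
comps((H>50)&(H<90)&(S>80)&(V>40),'green',.01)
# disc: bright
m=((S<60)&(V>120)).astype(np.uint8)
comps(m,'bright',.044,60)
# tray corners
k,l,st,c=cv2.connectedComponentsWithStats(m)
i=l[242,392]; cs,_=cv2.findContours((l==i).astype(np.uint8),0,2); r=cv2.minAreaRect(max(cs,key=cv2.contourArea)); print('tray px',r)
P=np.array([ray(s,p,.032) for p in cv2.boxPoints(r)])[:,:2]; print(P.round(4),P.mean(0),np.linalg.norm(np.diff(P,axis=0),axis=1))
for n,p,z in(('hub top',(387*.64,330*.64),.15),('wing',(292*.64,332*.64),.146),('blank',(389*.64,384*.64),.065)): print(n,ray(s,p,z))
# disc outline pts: contour ellipse fit of disc comp
i=np.argmax([0 if not(170<c[j][0]<320) else st[j,4] for j in range(k)]); m2=cv2.convexHull(max(cv2.findContours((l==i).astype(np.uint8),0,2)[0],key=cv2.contourArea)); e=cv2.fitEllipse(m2); print('disc',e,ray(s,e[0],.044), e[1][0]/399*1.06)
cv2.imwrite("pics/c1.png",cv2.resize(s["frame"][155:265,170:310,::-1],None,fx=5.6,fy=5.4,interpolation=cv2.INTER_CUBIC))
E
```

```text
purple [225.3 123.2] [216 114  19  20 278] [0.821  0.1585]
purple [261.8 129. ] [253 120  18  20 263] [0.8043 0.0599]
green [503.  178.1] [493 176  19   5  84] [ 0.6694 -0.5978]
green [190.6 204.1] [178 200  25  11 178] [0.6041 0.2567]
green [503.2 210.1] [493 206  19   8 112] [ 0.5823 -0.5942]
green [190.3 220.3] [178 214  26  11 203] [0.5599 0.2572]
green [285.1 381.5] [267 379  34   5  97] [0.1313 0.0025]
bright [255.1  61.7] [    0     4   512   121 33362] [0.9888 0.077 ]
bright [ 8.7 89.1] [   0   27   21  118 1898] [0.9191 0.7481]
bright [411.8 102. ] [400  99  22   9  85] [ 0.8736 -0.3435]
bright [396.6 166.2] [384 135  25  62 443] [ 0.7003 -0.2978]
bright [125.7 162.1] [ 103  141   50   45 1232] [0.7166 0.4253]
bright [248.9 211. ] [ 203  149   97  111 4408] [0.5839 0.0954]
bright [ 30.  237.4] [   0  194   75  100 5634] [0.5175 0.6769]
bright [390.5 240.6] [ 359  196   67   91 4168] [ 0.5038 -0.2762]
bright [185.9 212.1] [174 206  20  13 139] [0.582  0.2627]
bright [126.1 253.4] [120 244  16  22 166] [0.4741 0.4202]
bright [316.2 265.9] [311 246  11  40 386] [ 0.4391 -0.0804]
bright [190.1 268.6] [176 257  24  25 204] [0.4337 0.2507]
bright [ 31.1 307.7] [  9 297  48  15 218] [0.3341 0.6679]
bright [124.6 311.7] [117 303  17  16 132] [0.3231 0.4217]
tray px ((391.7159729003906, 241.18798828125), (85.2389144897461, 53.39731216430664), 79.69515228271484)
[[ 0.6007 -0.1956]
 [ 0.6254 -0.3364]
 [ 0.4037 -0.3695]
 [ 0.3794 -0.2308]] [ 0.50232178 -0.28306295] [0.14290695 0.2241547  0.14088913]
hub top [0.58237152 0.09429988 0.15      ]
wing [0.58024466 0.2403182  0.146     ]
blank [0.49401606 0.09489992 0.065     ]
disc ((245.56369018554688, 219.48736572265625), (585.2877807617188, 657.5567626953125), 162.4833221435547) [0.56145676 0.10441485 0.044     ] 1.5548998686902804
```

View pics/c1.png

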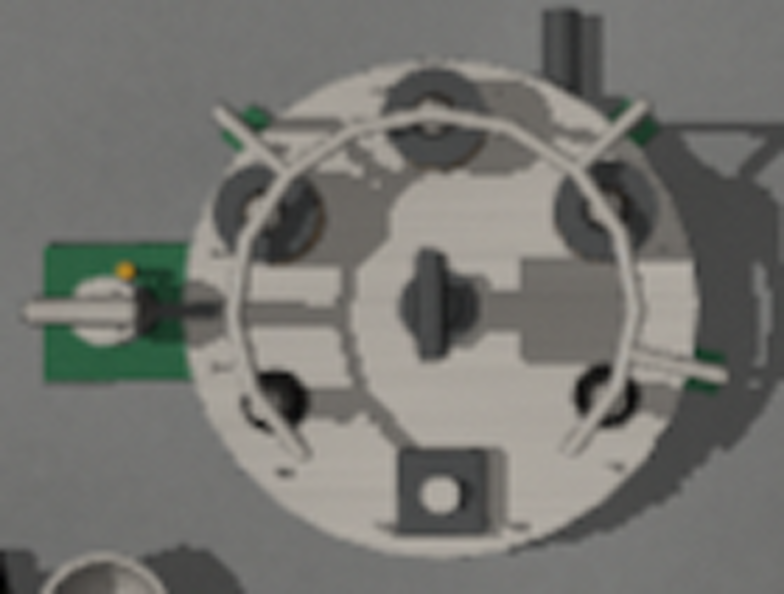

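Close crop: three grey-capped tan elements are on the far and far-side posts at crop (435,120), (268,213) and (606,210). Both near posts are bare and the blank is in the bay. The hub bar at (431,303) runs along world x, and the wing runs along y from (22,310) to (135,310).

```bash
python3 - <<'E'
from h import *
s=dict(np.load("pics/top0.npz"))
def cr(u,v,z): return ray(s,(u/5.6+170,v/5.4+155),z)
for n,u,v,z in(('hub',431,303,.15),('hubA',431,248,.15),('hubB',431,360,.15),('wing',79,311,.146),('wingL',22,312,.146),('wingR',135,311,.146),('disc',442,307,.044),('discL',185,307,.044),('discR',700,307,.044),('discT',442,57,.044),('discB',442,557,.044),('bolt',440,495,.065),('plugtop',443,492,.058),('e',435,120,.084),('eL',268,213,.084),('eR',606,210,.084)): print(n,cr(u,v,z).round(4))
plan([.58,.24,.129],0)
E
```

```text
hub [0.5826 0.096  0.15  ]
hubA [0.6069 0.0959 0.15  ]
hubB [0.5575 0.0961 0.15  ]
wing [0.58  0.247 0.146]
wingL [0.5797 0.2714 0.146 ]
wingR [0.5799 0.223  0.146 ]
disc [0.5816 0.0954 0.044 ]
discL [0.5823 0.2172 0.044 ]
discR [ 0.5808 -0.0265  0.044 ]
discT [0.705  0.0949 0.044 ]
discB [0.4601 0.0959 0.044 ]
bolt [0.4917 0.0959 0.065 ]
plugtop [0.4926 0.0948 0.058 ]
e [0.6699 0.0967 0.084 ]
eL [0.6262 0.1732 0.084 ]
eR [0.6266 0.0188 0.084 ]
t 0.1 grasp [0.2437 0.6558 0.2321] jawyaw 69.6 gap 0.0917 j [67.7 21.7 99.4  0.  58.9 -1.9]
 shift tool mm [ 103.4 -460.1 -272.7] shift in final axes [ 103.1 -416.   336.2] rotvec [ 1.215e+00 -1.000e-03  1.000e-03]
```

```bash
python3 -m jog '[{"rx":0.12},{"rx":0.12},{"rx":0.12},{"rx":0.12},{"rx":0.12},{"rx":0.12},{"rx":0.12},{"rx":0.12},{"rx":0.12},{"rx":0.12}]' | tail -c 400
python3 -m jog '[{"ty":-30,"tz":24},{"ty":-30,"tz":24},{"ty":-30,"tz":24},{"ty":-30,"tz":24},{"ty":-30,"tz":24},{"ty":-30,"tz":24},{"ty":-30,"tz":24},{"ty":-30,"tz":24},{"ty":-30,"tz":24},{"ty":-30,"tz":24}]' | tail -c 400
python3 -c "
from h import *
plan([.5805,.2465,.129],0.5)"
```

```text
t 0.1 grasp [0.2437 0.6558 0.2321] jawyaw 69.6 gap 0.0917 j [67.7 21.7 99.4  0.  58.9 -1.9]
 shift tool mm [ 103.4 -458.3 -266.5] shift in final axes [ 103.1 -412.4  333.1] rotvec [ 1.206e+00 -1.000e-03  1.000e-03]invalid input at $[0]: expected keys tx, ty, tz, rx, ry, rz, claw
invalid input at $[0]: expected keys tx, ty, tz, rx, ry, rz, claw
```

```bash
python3 -m jog '[{"tx":0,"ty":0,"tz":0,"rx":0.12,"ry":0,"rz":0,"claw":70},{"tx":0,"ty":0,"tz":0,"rx":0.12,"ry":0,"rz":0,"claw":70},{"tx":0,"ty":0,"tz":0,"rx":0.12,"ry":0,"rz":0,"claw":70},{"tx":0,"ty":0,"tz":0,"rx":0.12,"ry":0,"rz":0,"claw":70},{"tx":0,"ty":0,"tz":0,"rx":0.12,"ry":0,"rz":0,"claw":70},{"tx":0,"ty":0,"tz":0,"rx":0.12,"ry":0,"rz":0,"claw":70},{"tx":0,"ty":0,"tz":0,"rx":0.12,"ry":0,"rz":0,"claw":70},{"tx":0,"ty":0,"tz":0,"rx":0.12,"ry":0,"rz":0,"claw":70},{"tx":0,"ty":0,"tz":0,"rx":0.12,"ry":0,"rz":0,"claw":70},{"tx":0,"ty":0,"tz":0,"rx":0.12,"ry":0,"rz":0,"claw":70}]' | tail -c 500
python3 -m jog '[{"tx":0,"ty":-30,"tz":24,"rx":0,"ry":0,"rz":0,"claw":70},{"tx":0,"ty":-30,"tz":24,"rx":0,"ry":0,"rz":0,"claw":70},{"tx":0,"ty":-30,"tz":24,"rx":0,"ry":0,"rz":0,"claw":70},{"tx":0,"ty":-30,"tz":24,"rx":0,"ry":0,"rz":0,"claw":70},{"tx":0,"ty":-30,"tz":24,"rx":0,"ry":0,"rz":0,"claw":70},{"tx":0,"ty":-30,"tz":24,"rx":0,"ry":0,"rz":0,"claw":70},{"tx":0,"ty":-30,"tz":24,"rx":0,"ry":0,"rz":0,"claw":70},{"tx":0,"ty":-30,"tz":24,"rx":0,"ry":0,"rz":0,"claw":70},{"tx":0,"ty":-30,"tz":24,"rx":0,"ry":0,"rz":0,"claw":70},{"tx":0,"ty":-30,"tz":24,"rx":0,"ry":0,"rz":0,"claw":70}]' | tail -c 500
python3 -c "
from h import *
plan([.5805,.2465,.129],0.5)"
```

```text
time_s: 0.93
eef_pos: [0.2433, 0.6548, 0.4001]
eef_rot: [-110.5, 89.5, -112.1]
contact_force: [-0.5, -0.8, -0.7]
finger_gap: 0.0639
time_s: 1.77
eef_pos: [0.4751, 0.3365, 0.3987]
eef_rot: [-119.4, 89.4, -121.3]
contact_force: [1.5, 0.8, -0.0]
finger_gap: 0.0637
t 1.77 grasp [0.4741 0.3349 0.2267] jawyaw -1.9 gap 0.0637 j [ 33.   11.7 113.3  -0.3  55.5  35.1]
 shift tool mm [ 98.  -85.6 108.8] shift in final axes [ 97.7 -90.9 104.6] rotvec [-0.041 -0.005  0.009]
```

```bash
python3 -m jog '[{"tx":0,"ty":-23,"tz":27,"rx":-0.02,"ry":-0.002,"rz":0.004,"claw":70},{"tx":0,"ty":-23,"tz":27,"rx":-0.02,"ry":-0.002,"rz":0.004,"claw":70},{"tx":0,"ty":-23,"tz":27,"rx":0,"ry":0,"rz":0,"claw":70},{"tx":0,"ty":-23,"tz":26,"rx":0,"ry":0,"rz":0,"claw":70},{"tx":0,"ty":0,"tz":0,"rx":0,"ry":0,"rz":0,"claw":70},{"tx":0,"ty":0,"tz":0,"rx":0,"ry":0,"rz":0,"claw":70}]' | tail -c 500
python3 - <<'E'
from h import *
plan([.5805,.2465,.129],0.5)
s=ctrl.snapshot("top"); cv2.imwrite("pics/t1.png",s["frame"][:,:,::-1])
s=ctrl.snapshot("wrist"); np.savez("pics/w1.npz",**s); cv2.imwrite("pics/w1.png",cv2.resize(s["frame"][:,:,::-1],(768,576)));print(s["intrinsics"],s["rvec"],s["tvec"])
E
```

```text
time_s: 2.27
eef_pos: [0.5886, 0.2314, 0.3979]
eef_rot: [-136.8, 89.8, -136.6]
contact_force: [-0.6, -0.2, -0.9]
finger_gap: 0.0639
t 2.27 grasp [0.5882 0.2311 0.2259] jawyaw 0.2 gap 0.0639 j [ 1.940e+01  1.620e+01  1.077e+02 -1.000e-01  5.630e+01  1.920e+01]
 shift tool mm [96.9 15.3 -7.8] shift in final axes [96.9 15.2 -8. ] rotvec [-0.005 -0.002  0.002]
[[297.31863964   0.         255.86510953]
 [  0.         297.31863964 189.39198067]
 [  0.           0.           1.        ]] [-2.88323753e+00 -4.56689781e-03  1.72568750e-03] [-0.58885875  0.19474087  0.44263741]
```

View pics/w1.png

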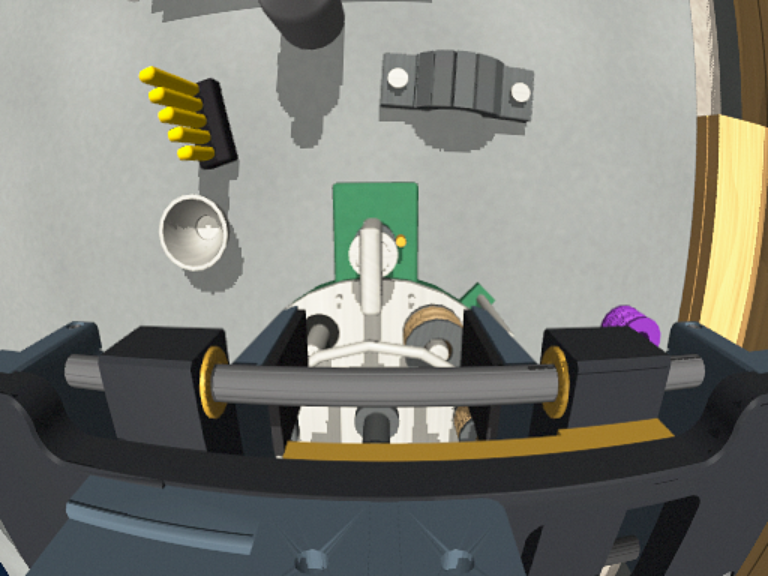

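Wrist view: the wing is seen end-on at (371,222)–(371,312) over the green lock base. It lies along y, with the tongue toward the axis.

```bash
cat >> h.py <<'E'
def wray(s,px,z):
    R=cv2.Rodrigues(np.array(s["rvec"],float))[0]; c=-R.T@np.array(s["tvec"],float).ravel()
    p=cv2.fisheye.undistortPoints(np.array([[px]],float),np.array(s["intrinsics"],float),np.zeros(4))[0,0]
    d=R.T@np.array([p[0],p[1],1]); return c+d*(z-c[2])/d[2]
E
python3 - <<'E'
from h import *
s=dict(np.load("pics/w1.npz"))
for u,v in((371,220),(371,310),(363,265),(381,265)): print(wray(s,(u/1.5,v/1.5),.146).round(4))
E
```

```text
[0.5816 0.2765 0.146 ]
[0.5814 0.2274 0.146 ]
[0.5773 0.2524 0.146 ]
[0.5869 0.2525 0.146 ]
```

```bash
python3 -m jog '[{"tx":0,"ty":8,"tz":-4,"rx":0,"ry":0,"rz":0,"claw":70},{"tx":0,"ty":8,"tz":-4,"rx":0,"ry":0,"rz":0,"claw":70},{"tx":20,"ty":0,"tz":0,"rx":0,"ry":0,"rz":0,"claw":70},{"tx":20,"ty":0,"tz":0,"rx":0,"ry":0,"rz":0,"claw":70},{"tx":20,"ty":0,"tz":0,"rx":0,"ry":0,"rz":0,"claw":70},{"tx":0,"ty":0,"tz":0,"rx":0,"ry":0,"rz":0,"claw":70}]' | tail -c 500
python3 - <<'E'
from h import *
plan([.581,.247,.129],0.5)
E
```

```text
time_s: 2.87
eef_pos: [0.5737, 0.2569, 0.3377]
eef_rot: [-55.5, 90.0, -54.8]
contact_force: [-0.8, -0.4, -0.4]
finger_gap: 0.0638
t 2.87 grasp [0.5737 0.2569 0.1657] jawyaw 0.7 gap 0.0638 j [ 22.   20.3 109.6  -0.   50.1  21.3]
 shift tool mm [ 36.7 -10.    7.2] shift in final axes [ 36.7 -10.    7.2] rotvec [0.003 0.    0.   ]
```

```bash
python3 -m jog '[{"tx":0,"ty":-9,"tz":6,"rx":0,"ry":0,"rz":0,"claw":70},{"tx":0,"ty":0,"tz":0,"rx":0,"ry":0,"rz":0,"claw":70},{"tx":0,"ty":0,"tz":0,"rx":0,"ry":0,"rz":0,"claw":70},{"tx":0,"ty":0,"tz":0,"rx":0,"ry":0,"rz":0,"claw":70}]' | tail -c 500
python3 - <<'E'
from h import *
plan([.581,.247,.129],0.5)
E
```

```text
time_s: 3.2
eef_pos: [0.5792, 0.2502, 0.3404]
eef_rot: [8.3, 89.9, 9.2]
contact_force: [0.6, -0.5, -0.7]
finger_gap: 0.0635
t 3.2 grasp [0.5793 0.2502 0.1684] jawyaw 0.9 gap 0.0635 j [ 21.2  20.3 109.2  -0.   50.4  20.4]
 shift tool mm [39.4 -3.2  1.8] shift in final axes [39.4 -3.2  1.8] rotvec [ 0.007  0.001 -0.   ]
```

```bash
python3 -m jog '[{"tx":20,"ty":-3,"tz":2,"rx":0,"ry":0,"rz":0,"claw":70},{"tx":19,"ty":0,"tz":0,"rx":0,"ry":0,"rz":0,"claw":70},{"tx":0,"ty":0,"tz":0,"rx":0,"ry":0,"rz":0,"claw":70},{"tx":0,"ty":0,"tz":0,"rx":0,"ry":0,"rz":0,"claw":0},{"tx":0,"ty":0,"tz":0,"rx":0,"ry":0,"rz":0,"claw":0},{"tx":0,"ty":0,"tz":0,"rx":0,"ry":0,"rz":0,"claw":0},{"tx":0,"ty":0,"tz":0,"rx":0,"ry":0,"rz":0,"claw":0},{"tx":0,"ty":0,"tz":0,"rx":0,"ry":0,"rz":0,"claw":0},{"tx":0,"ty":0,"tz":0,"rx":0,"ry":0,"rz":0,"claw":0},{"tx":0,"ty":0,"tz":0,"rx":0,"ry":0,"rz":0,"claw":0}]' | tail -c 500
python3 - <<'E'
from h import *
plan([.581,.247,.129],0.5)
E
```

```text
time_s: 4.03
eef_pos: [0.5832, 0.2482, 0.31]
eef_rot: [22.4, 89.4, 23.2]
contact_force: [-23.4, 2.5, 12.7]
finger_gap: 0.0201
t 4.03 grasp [0.5848 0.2489 0.1381] jawyaw 0.8 gap 0.0201 j [ 20.9  22.9 109.5   0.   47.   20.1]
 shift tool mm [ 9.  -1.2 -2.3] shift in final axes [ 9.  -1.1 -2.2] rotvec [ 0.006  0.01  -0.004]
```

```bash
python3 -m jog '[{"tx":0,"ty":0,"tz":-3,"rx":0,"ry":0,"rz":0,"claw":0},{"tx":0,"ty":0,"tz":0,"rx":0,"ry":0,"rz":0,"claw":0},{"tx":0,"ty":0,"tz":0,"rx":0,"ry":0,"rz":0,"claw":0},{"tx":0,"ty":0,"tz":0,"rx":0,"ry":0,"rz":0,"claw":0}]' | tail -c 500
python3 - <<'E'
from h import *
plan([.581,.247,.129],0.5)
s=ctrl.snapshot("wrist"); np.savez("pics/w2.npz",**s); cv2.imwrite("pics/w2.png",cv2.resize(s["frame"][:,:,::-1],(768,576)))
E
```

```text
time_s: 4.37
eef_pos: [0.5792, 0.2482, 0.31]
eef_rot: [29.4, 89.6, 30.2]
contact_force: [-0.8, 0.7, -0.6]
finger_gap: 0.012
t 4.37 grasp [0.5803 0.2488 0.138 ] jawyaw 0.8 gap 0.012 j [2.110e+01 2.260e+01 1.099e+02 1.000e-01 4.710e+01 2.020e+01]
 shift tool mm [ 9.  -1.2  1.7] shift in final axes [ 9.  -1.2  1.8] rotvec [ 0.005  0.007 -0.004]
```

```bash
python3 -m jog '[{"tx":0,"ty":0,"tz":0,"rx":-0.12,"ry":0,"rz":0,"claw":0},{"tx":0,"ty":0,"tz":0,"rx":-0.12,"ry":0,"rz":0,"claw":0},{"tx":0,"ty":0,"tz":0,"rx":-0.12,"ry":0,"rz":0,"claw":0},{"tx":0,"ty":0,"tz":0,"rx":-0.12,"ry":0,"rz":0,"claw":0},{"tx":0,"ty":0,"tz":0,"rx":-0.12,"ry":0,"rz":0,"claw":0},{"tx":0,"ty":0,"tz":0,"rx":-0.12,"ry":0,"rz":0,"claw":0},{"tx":0,"ty":0,"tz":0,"rx":0,"ry":0,"rz":0,"claw":0}]' | tail -c 500
python3 - <<'E'
from h import *
plan([.581,.247,.138],90.5)
E
```

```text
time_s: 5.0
eef_pos: [0.5791, 0.2479, 0.3099]
eef_rot: [17.5, 89.8, 61.3]
contact_force: [-0.8, 1.1, -0.3]
finger_gap: 0.012
t 5.0 grasp [0.5794 0.2484 0.1379] jawyaw 43.7 gap 0.012 j [ 21.   22.6 109.9   0.2  47.3 -22.8]
 shift tool mm [-0.1 -2.   0.7] shift in final axes [-0.1 -1.9 -0.9] rotvec [-0.816  0.003  0.   ]
```

```bash
python3 -m jog '[{"tx":0,"ty":0,"tz":0,"rx":-0.12,"ry":0,"rz":0,"claw":0},{"tx":0,"ty":0,"tz":0,"rx":-0.12,"ry":0,"rz":0,"claw":0},{"tx":0,"ty":0,"tz":0,"rx":-0.12,"ry":0,"rz":0,"claw":0},{"tx":0,"ty":0,"tz":0,"rx":-0.12,"ry":0,"rz":0,"claw":0},{"tx":0,"ty":0,"tz":0,"rx":-0.12,"ry":0,"rz":0,"claw":0},{"tx":0,"ty":0,"tz":0,"rx":-0.12,"ry":0,"rz":0,"claw":0},{"tx":0,"ty":0,"tz":0,"rx":-0.07,"ry":0,"rz":0,"claw":0},{"tx":0,"ty":0,"tz":0,"rx":0,"ry":0,"rz":0,"claw":0},{"tx":0,"ty":0,"tz":0,"rx":0,"ry":0,"rz":0,"claw":0}]' | tail -c 500
python3 - <<'E'
from h import *
plan([.581,.247,.138],90.5)
print(ctrl.get_obs()['ft_torque'])
E
```

```text
time_s: 5.75
eef_pos: [0.5792, 0.2472, 0.31]
eef_rot: [56.1, 89.9, 144.9]
contact_force: [-1.4, 0.3, 0.2]
finger_gap: 0.0118
t 5.75 grasp [0.5789 0.2474 0.138 ] jawyaw 88.8 gap 0.0118 j [ 2.100e+01  2.270e+01  1.098e+02  1.000e-01  4.760e+01 -6.790e+01]
 shift tool mm [-0.  -1.8 -0.2] shift in final axes [-0.  -1.8 -0.2] rotvec [-0.03   0.001 -0.002]
[0.11351743 0.57313319 0.09335515]
```

```bash
python3 -m jog '[{"tx":0,"ty":0,"tz":0,"rx":0,"ry":0,"rz":0,"claw":60},{"tx":0,"ty":0,"tz":0,"rx":0,"ry":0,"rz":0,"claw":60},{"tx":0,"ty":0,"tz":0,"rx":0,"ry":0,"rz":0,"claw":60},{"tx":0,"ty":0,"tz":0,"rx":0,"ry":0,"rz":0,"claw":60},{"tx":-20,"ty":0,"tz":0,"rx":0,"ry":0,"rz":0,"claw":60},{"tx":-30,"ty":0,"tz":0,"rx":0,"ry":0,"rz":0,"claw":60},{"tx":-20,"ty":0,"tz":0,"rx":0,"ry":0,"rz":0,"claw":60},{"tx":0,"ty":0,"tz":0,"rx":0,"ry":0,"rz":0,"claw":60},{"tx":0,"ty":0,"tz":0,"rx":0,"ry":0,"rz":0,"claw":60}]' | tail -c 500
python3 -m jog '[{"tx":0,"ty":0,"tz":-30,"rx":0,"ry":0,"rz":0,"claw":60},{"tx":0,"ty":0,"tz":-30,"rx":0,"ry":0,"rz":0,"claw":60},{"tx":0,"ty":0,"tz":-30,"rx":0,"ry":0,"rz":0,"claw":60},{"tx":0,"ty":0,"tz":-30,"rx":0,"ry":0,"rz":0,"claw":60},{"tx":0,"ty":0,"tz":-20,"rx":0,"ry":0,"rz":0,"claw":60},{"tx":0,"ty":0,"tz":-8,"rx":0,"ry":0,"rz":0,"claw":60},{"tx":0,"ty":0,"tz":0,"rx":0,"ry":0,"rz":0,"claw":60},{"tx":0,"ty":0,"tz":0,"rx":0,"ry":0,"rz":0,"claw":60}]' | tail -c 500
python3 - <<'E'
from h import *
plan([.5815,.0965,.136],90.5)
s=ctrl.snapshot("top"); cv2.imwrite("pics/t2.png",cv2.resize(s["frame"][:,:,::-1],(800,600),interpolation=cv2.INTER_CUBIC))
E
```

```text
time_s: 6.5
eef_pos: [0.5796, 0.2471, 0.3818]
eef_rot: [36.4, 89.9, 124.2]
contact_force: [-0.6, 0.5, -0.7]
finger_gap: 0.0551
time_s: 7.17
eef_pos: [0.5721, 0.0943, 0.3746]
eef_rot: [85.4, 89.7, 173.1]
contact_force: [0.2, -0.2, -0.4]
finger_gap: 0.0553
t 7.17 grasp [0.5712 0.0944 0.2027] jawyaw 87.7 gap 0.0553 j [ 7.000e+00  1.330e+01  1.143e+02  1.000e-01  5.270e+01 -8.070e+01]
 shift tool mm [66.6 -9.6  2.5] shift in final axes [66.6 -9.4  2.1] rotvec [-0.049  0.001 -0.005]
```

View pics/t2.png

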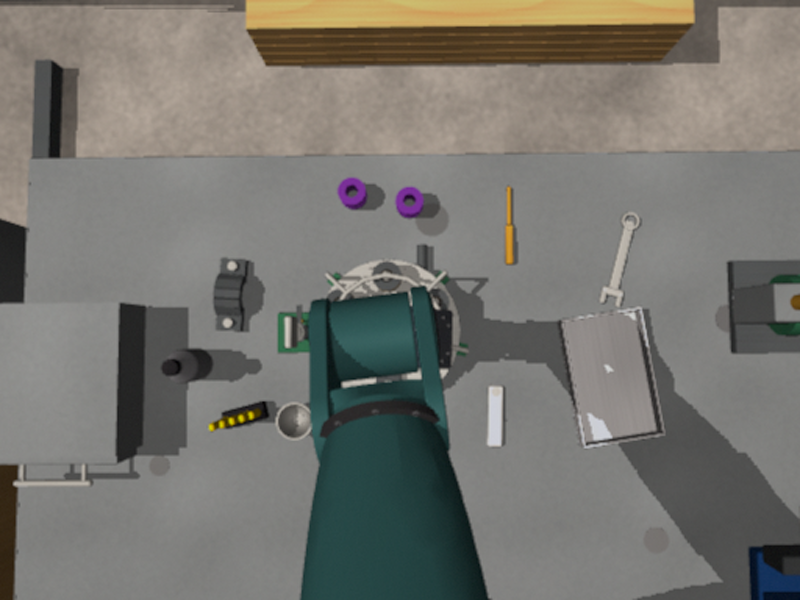

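The wing at (291,332) now lies along x, so the lock is open. Next is the hub bar.

```bash
python3 -m jog '[{"tx":0,"ty":-10,"tz":2,"rx":-0.045,"ry":0,"rz":0,"claw":60},{"tx":0,"ty":0,"tz":0,"rx":0,"ry":0,"rz":0,"claw":60},{"tx":20,"ty":0,"tz":0,"rx":0,"ry":0,"rz":0,"claw":60},{"tx":25,"ty":0,"tz":0,"rx":0,"ry":0,"rz":0,"claw":60},{"tx":21,"ty":0,"tz":0,"rx":0,"ry":0,"rz":0,"claw":60},{"tx":0,"ty":0,"tz":0,"rx":0,"ry":0,"rz":0,"claw":60},{"tx":0,"ty":0,"tz":0,"rx":0,"ry":0,"rz":0,"claw":60}]' | tail -c 500
python3 - <<'E'
from h import *
plan([.5815,.0965,.136],90.5)
s=ctrl.snapshot("wrist"); cv2.imwrite("pics/w3.png",cv2.resize(s["frame"][:,:,::-1],(768,576)))
E
```

```text
time_s: 7.8
eef_pos: [0.582, 0.1033, 0.3067]
eef_rot: [68.0, 89.8, 158.4]
contact_force: [0.7, 0.2, 0.4]
finger_gap: 0.0547
t 7.8 grasp [0.5814 0.1035 0.1347] jawyaw 90.4 gap 0.0547 j [  7.8  19.9 114.4   0.2  45.9 -82.7]
 shift tool mm [-1.3  0.6 -6.8] shift in final axes [-1.3  0.6 -6.8] rotvec [-0.002  0.001 -0.004]
```

```bash
python3 -m jog '[{"tx":0,"ty":0,"tz":-6,"rx":0,"ry":0,"rz":0,"claw":60},{"tx":0,"ty":0,"tz":0,"rx":0,"ry":0,"rz":0,"claw":60},{"tx":0,"ty":0,"tz":0,"rx":0,"ry":0,"rz":0,"claw":0},{"tx":0,"ty":0,"tz":0,"rx":0,"ry":0,"rz":0,"claw":0},{"tx":0,"ty":0,"tz":0,"rx":0,"ry":0,"rz":0,"claw":0},{"tx":0,"ty":0,"tz":0,"rx":0,"ry":0,"rz":0,"claw":0},{"tx":0,"ty":0,"tz":0,"rx":0,"ry":0,"rz":0,"claw":0},{"tx":0,"ty":0,"tz":0,"rx":0,"ry":0,"rz":0,"claw":0},{"tx":0,"ty":0,"tz":0,"rx":0,"ry":0,"rz":0,"claw":0}]' | tail -c 500
python3 - <<'E'
from h import *
plan([.5815,.0965,.136],90.5)
E
```

```text
time_s: 8.6
eef_pos: [0.5831, 0.0971, 0.3123]
eef_rot: [-60.0, 89.8, 30.4]
contact_force: [-0.2, -7.0, 1.0]
finger_gap: 0.0118
t 8.6 grasp [0.5837 0.0974 0.1403] jawyaw 90.4 gap 0.0118 j [ 7.200e+00  1.940e+01  1.144e+02  1.000e-01  4.610e+01 -8.330e+01]
 shift tool mm [ 4.3  1.7 -0.6] shift in final axes [ 4.3  1.6 -0.6] rotvec [-0.002  0.002  0.003]
```

```bash
python3 -m jog '[{"tx":0,"ty":0,"tz":0,"rx":0.12,"ry":0,"rz":0,"claw":0},{"tx":0,"ty":0,"tz":0,"rx":0.12,"ry":0,"rz":0,"claw":0},{"tx":0,"ty":0,"tz":0,"rx":0.12,"ry":0,"rz":0,"claw":0},{"tx":0,"ty":0,"tz":0,"rx":0.12,"ry":0,"rz":0,"claw":0},{"tx":0,"ty":0,"tz":0,"rx":0.12,"ry":0,"rz":0,"claw":0},{"tx":0,"ty":0,"tz":0,"rx":0.12,"ry":0,"rz":0,"claw":0},{"tx":0,"ty":0,"tz":0,"rx":0.12,"ry":0,"rz":0,"claw":0},{"tx":0,"ty":0,"tz":0,"rx":0.12,"ry":0,"rz":0,"claw":0},{"tx":0,"ty":0,"tz":0,"rx":0.12,"ry":0,"rz":0,"claw":0},{"tx":0,"ty":0,"tz":0,"rx":0,"ry":0,"rz":0,"claw":0}]' | tail -c 500
python3 - <<'E'
from h import *
plan([.582,.0965,.140],-29.5)
E
```

```text
time_s: 9.43
eef_pos: [0.5826, 0.096, 0.3123]
eef_rot: [-106.9, 89.9, -80.9]
contact_force: [-1.0, 0.9, 0.3]
finger_gap: 0.0118
t 9.43 grasp [0.5827 0.0956 0.1403] jawyaw 26.0 gap 0.0118 j [  7.1  19.3 114.4  -0.2  46.2 -18.7]
 shift tool mm [ 0.3  0.7 -0.3] shift in final axes [ 0.3  0.1 -0.8] rotvec [0.968 0.    0.002]
```

```bash
python3 -m jog '[{"tx":0,"ty":0,"tz":0,"rx":0.12,"ry":0,"rz":0,"claw":0},{"tx":0,"ty":0,"tz":0,"rx":0.12,"ry":0,"rz":0,"claw":0},{"tx":0,"ty":0,"tz":0,"rx":0.12,"ry":0,"rz":0,"claw":0},{"tx":0,"ty":0,"tz":0,"rx":0.12,"ry":0,"rz":0,"claw":0},{"tx":0,"ty":0,"tz":0,"rx":0.12,"ry":0,"rz":0,"claw":0},{"tx":0,"ty":0,"tz":0,"rx":0.12,"ry":0,"rz":0,"claw":0},{"tx":0,"ty":0,"tz":0,"rx":0.12,"ry":0,"rz":0,"claw":0},{"tx":0,"ty":0,"tz":0,"rx":0.09,"ry":0,"rz":0,"claw":0},{"tx":0,"ty":0,"tz":0,"rx":0,"ry":0,"rz":0,"claw":0},{"tx":0,"ty":0,"tz":0,"rx":0,"ry":0,"rz":0,"claw":0}]' | tail -c 500
python3 - <<'E'
from h import *
plan([.582,.0965,.140],-29.5)
E
```

```text
time_s: 10.27
eef_pos: [0.5816, 0.0962, 0.3123]
eef_rot: [-109.7, 89.7, -136.7]
contact_force: [-1.3, -1.1, 0.1]
finger_gap: 0.0119
t 10.27 grasp [0.581  0.0957 0.1403] jawyaw -27.1 gap 0.0119 j [  7.1  19.3 114.5  -0.2  46.4  34.3]
 shift tool mm [0.3 0.5 0.3] shift in final axes [0.3 0.5 0.2] rotvec [ 0.043 -0.001  0.004]
```

```bash
python3 -m jog '[{"tx":0,"ty":0,"tz":0,"rx":0.043,"ry":0,"rz":0,"claw":70},{"tx":0,"ty":0,"tz":0,"rx":0,"ry":0,"rz":0,"claw":70},{"tx":0,"ty":0,"tz":0,"rx":0,"ry":0,"rz":0,"claw":70},{"tx":0,"ty":0,"tz":0,"rx":0,"ry":0,"rz":0,"claw":70},{"tx":-20,"ty":0,"tz":0,"rx":0,"ry":0,"rz":0,"claw":70},{"tx":-20,"ty":0,"tz":0,"rx":0,"ry":0,"rz":0,"claw":70},{"tx":-10,"ty":0,"tz":0,"rx":0.12,"ry":0,"rz":0,"claw":70},{"tx":0,"ty":0,"tz":0,"rx":0.12,"ry":0,"rz":0,"claw":70},{"tx":0,"ty":0,"tz":0,"rx":0.12,"ry":0,"rz":0,"claw":70},{"tx":0,"ty":0,"tz":0,"rx":0.12,"ry":0,"rz":0,"claw":70}]' | tail -c 500
python3 -m jog '[{"tx":0,"ty":0,"tz":0,"rx":0.12,"ry":0,"rz":0,"claw":70},{"tx":0,"ty":0,"tz":0,"rx":0.12,"ry":0,"rz":0,"claw":70},{"tx":0,"ty":0,"tz":0,"rx":0.12,"ry":0,"rz":0,"claw":70},{"tx":0,"ty":0,"tz":0,"rx":0.12,"ry":0,"rz":0,"claw":70},{"tx":0,"ty":0,"tz":0,"rx":0.08,"ry":0,"rz":0,"claw":70},{"tx":0,"ty":-25,"tz":0,"rx":0,"ry":0,"rz":0,"claw":70},{"tx":0,"ty":-30,"tz":0,"rx":0,"ry":0,"rz":0,"claw":70},{"tx":0,"ty":-25,"tz":0,"rx":0,"ry":0,"rz":0,"claw":70},{"tx":0,"ty":0,"tz":0,"rx":0,"ry":0,"rz":0,"claw":70},{"tx":0,"ty":0,"tz":0,"rx":0,"ry":0,"rz":0,"claw":70}]' | tail -c 500
python3 - <<'E'
from h import *
plan([.492,.095,.070],-89.5)
s=ctrl.snapshot("wrist"); np.savez("pics/w4.npz",**s);cv2.imwrite("pics/w4.png",cv2.resize(s["frame"][:,:,::-1],(768,576)))
E
```

```text
time_s: 11.1
eef_pos: [0.5817, 0.0965, 0.364]
eef_rot: [-88.0, 89.7, -143.8]
contact_force: [-0.2, 0.6, 0.1]
finger_gap: 0.0642
time_s: 11.93
eef_pos: [0.4991, 0.0949, 0.3641]
eef_rot: [-47.6, 89.7, -136.2]
contact_force: [0.2, -0.9, -0.2]
finger_gap: 0.0638
t 11.93 grasp [0.4986 0.0943 0.1921] jawyaw -88.5 gap 0.0638 j [  8.2   7.7 122.6  -0.2  50.   96.8]
 shift tool mm [122.1  -6.7  -0.7] shift in final axes [122.1  -7.1  -0.2] rotvec [0.017 0.003 0.003]
```

View pics/w4.png

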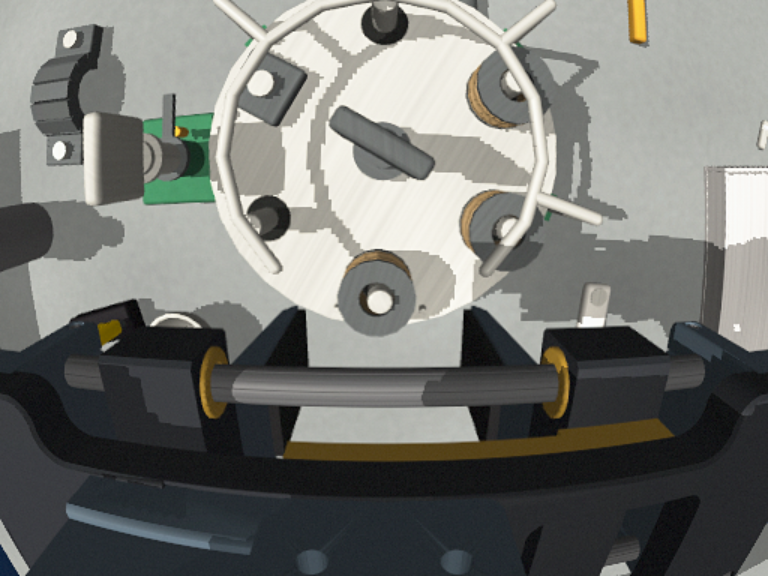

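The carousel has indexed: an element with its dark end plate is at the bay at (376,294), between the rail ends (277,268) and (487,270). The other two are at (505,225) and (508,85), and the blank at (268,85).

```bash
python3 - <<'E'
from h import *
s=dict(np.load("pics/w4.npz"))
for n,u,v,z in(('elem',376,296,.084),('L',338,296,.084),('R',415,296,.084),('post',380,301,.09),('hub',382,142,.15)): print(n,wray(s,(u/1.5,v/1.5),z).round(4))
plan([.491,.0955,.070],-89.5)
E
python3 -m jog '[{"tx":20,"ty":-7,"tz":0,"rx":0.015,"ry":0.003,"rz":0.003,"claw":75},{"tx":20,"ty":0,"tz":0,"rx":0,"ry":0,"rz":0,"claw":75},{"tx":0,"ty":0,"tz":0,"rx":0,"ry":0,"rz":0,"claw":75},{"tx":0,"ty":0,"tz":0,"rx":0,"ry":0,"rz":0,"claw":75}]' | tail -c 300
python3 - <<'E'
from h import *
plan([.491,.0955,.070],-89.5)
E
```

```text
elem [0.4944 0.0989 0.084 ]
L [0.4938 0.122  0.084 ]
R [0.4949 0.0753 0.084 ]
post [0.4931 0.0965 0.09  ]
hub [0.5821 0.0974 0.15  ]
t 11.98 grasp [0.4986 0.0943 0.1919] jawyaw -88.6 gap 0.0641 j [  8.2   7.7 122.6  -0.2  50.   96.8]
 shift tool mm [122.   -7.7  -1.2] shift in final axes [121.9  -8.2  -0.7] rotvec [0.017 0.003 0.004]
time_s: 12.32
eef_pos: [0.4956, 0.0949, 0.3246]
eef_rot: [97.4, 89.8, 8.2]
contact_force: [-0.3, 0.2, 0.3]
finger_gap: 0.0685
t 12.32 grasp [0.4962 0.095  0.1526] jawyaw -89.2 gap 0.0685 j [  8.2  11.1 123.9   0.   44.8  97.4]
 shift tool mm [82.5 -4.9 -0.6] shift in final axes [82.6 -4.6 -0.7] rotvec [ 0.005 -0.    -0.004]
```

```bash
python3 -m jog '[{"tx":0,"ty":-3,"tz":-2,"rx":0,"ry":0,"rz":0,"claw":75},{"tx":20,"ty":0,"tz":0,"rx":0,"ry":0,"rz":0,"claw":75},{"tx":25,"ty":0,"tz":0,"rx":0,"ry":0,"rz":0,"claw":75},{"tx":25,"ty":0,"tz":0,"rx":0,"ry":0,"rz":0,"claw":75},{"tx":10,"ty":0,"tz":0,"rx":0,"ry":0,"rz":0,"claw":75},{"tx":0,"ty":0,"tz":0,"rx":0,"ry":0,"rz":0,"claw":75},{"tx":0,"ty":0,"tz":0,"rx":0,"ry":0,"rz":0,"claw":75}]' | tail -c 500
python3 - <<'E'
from h import *
plan([.493,.0975,.072],-89.5)
E
```

```text
time_s: 12.9
eef_pos: [0.498, 0.0982, 0.2487]
eef_rot: [97.4, 89.3, 8.4]
contact_force: [0.2, 0.1, -0.6]
finger_gap: 0.0681
t 12.9 grasp [0.5002 0.0985 0.0767] jawyaw -89.1 gap 0.0681 j [  8.5  19.3 124.4  -0.   35.6  97.6]
 shift tool mm [ 4.6 -5.1  0.6] shift in final axes [ 4.7 -5.   0.6] rotvec [ 0.008 -0.002 -0.013]
```

```bash
python3 -m jog '[{"tx":4,"ty":-5,"tz":0,"rx":0.008,"ry":0,"rz":-0.013,"claw":75},{"tx":0,"ty":0,"tz":0,"rx":0,"ry":0,"rz":0,"claw":75},{"tx":0,"ty":0,"tz":0,"rx":0,"ry":0,"rz":0,"claw":0},{"tx":0,"ty":0,"tz":0,"rx":0,"ry":0,"rz":0,"claw":0},{"tx":0,"ty":0,"tz":0,"rx":0,"ry":0,"rz":0,"claw":0},{"tx":0,"ty":0,"tz":0,"rx":0,"ry":0,"rz":0,"claw":0},{"tx":0,"ty":0,"tz":0,"rx":0,"ry":0,"rz":0,"claw":0}]' | tail -c 500
python3 - <<'E'
from h import *
plan([.493,.0975,.072],-89.5)
E
```

```text
time_s: 13.48
eef_pos: [0.4942, 0.0984, 0.2495]
eef_rot: [119.2, 89.7, 29.6]
contact_force: [-1.3, 0.1, -1.1]
finger_gap: 0.0483
t 13.48 grasp [0.495  0.0989 0.0775] jawyaw -89.6 gap 0.0483 j [  8.6  19.  124.8   0.2  36.   98. ]
 shift tool mm [ 5.4 -1.2  1. ] shift in final axes [ 5.5 -1.2  0.9] rotvec [-0.001 -0.003 -0.005]
```

```bash
python3 -m jog '[{"tx":-12,"ty":0,"tz":0,"rx":0,"ry":0,"rz":0,"claw":0},{"tx":-15,"ty":0,"tz":0,"rx":0,"ry":0,"rz":0,"claw":0},{"tx":-20,"ty":0,"tz":0,"rx":0,"ry":0,"rz":0,"claw":0},{"tx":-20,"ty":0,"tz":0,"rx":0,"ry":0,"rz":0,"claw":0},{"tx":-20,"ty":0,"tz":0,"rx":0,"ry":0,"rz":0,"claw":0},{"tx":0,"ty":0,"tz":0,"rx":0,"ry":0,"rz":0,"claw":0},{"tx":0,"ty":0,"tz":0,"rx":0,"ry":0,"rz":0,"claw":0}]' | tail -c 500
python3 - <<'E'
from h import *
plan([.5,-.283,.165],-89.5)
print(ctrl.get_obs()['contact_force'])
s=ctrl.snapshot("top"); np.savez("pics/t3.npz",**s);cv2.imwrite("pics/t3.png",s["frame"][:,:,::-1])
s=ctrl.snapshot("wrist"); np.savez("pics/w5.npz",**s);cv2.imwrite("pics/w5.png",cv2.resize(s["frame"][:,:,::-1],(768,576)))
E
```

```text
time_s: 14.07
eef_pos: [0.493, 0.098, 0.3435]
eef_rot: [128.2, 89.8, 38.6]
contact_force: [-0.2, 0.4, -1.8]
finger_gap: 0.048
t 14.07 grasp [0.4935 0.0984 0.1715] jawyaw -89.6 gap 0.048 j [  8.6   9.1 123.7   0.2  47.   98. ]
 shift tool mm [  5.6   4.1 381.1] shift in final axes [  6.5   3.7 381.1] rotvec [-0.001 -0.002 -0.003]
[-0.18974305  0.43465275 -1.7863728 ]
```

View pics/w5.png

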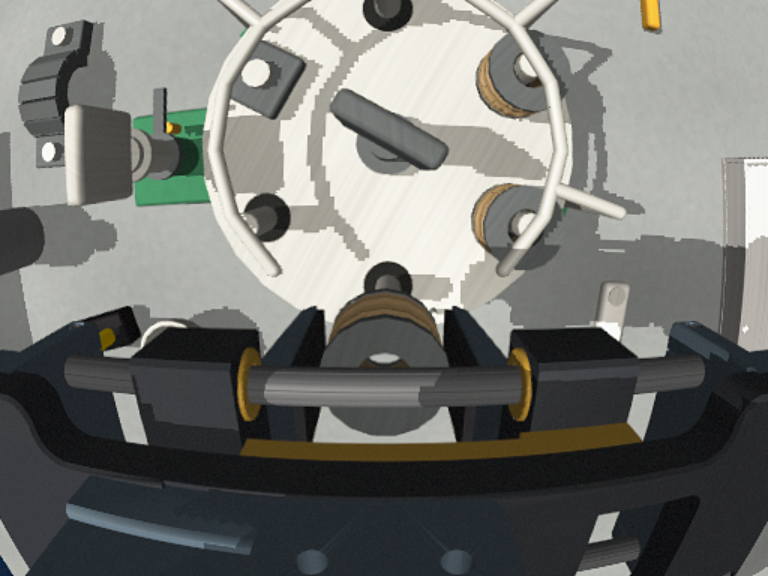

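The element is held between the pads at (385,370), and the bay post at (388,285) is bare. Next I re-measure the tray.

```bash
cat >> h.py <<'E'
def tray(s=None):
    """tray centre and slots from the top camera: rim outline of the box against the grey top"""
    s=s or ctrl.snapshot("top"); hsv=cv2.cvtColor(s["frame"],cv2.COLOR_RGB2HSV)
    m=((hsv[:,:,1]<60)&(hsv[:,:,2]>112)).astype(np.uint8); m[:190]=0;m[:,:335]=0; m[:,465:]=0; m[310:]=0
    m=cv2.morphologyEx(m,cv2.MORPH_OPEN,np.ones((2,2)))
    pts=np.argwhere(m)[:,::-1].astype(np.float32); r=cv2.minAreaRect(pts)
    P=np.array([ray(s,p,.032) for p in cv2.boxPoints(r)])[:,:2]; e=[P[1]-P[0],P[2]-P[1]]; e.sort(key=np.linalg.norm)
    u=e[1]*np.sign(e[1][0]); a=np.degrees(np.arctan2(u[1],u[0])); u/=np.linalg.norm(u); c=P.mean(0)
    print('tray c',c.round(4),'yaw',a.round(1),'sides',[np.linalg.norm(x).round(4) for x in e],'slots',*[(c+k*u).round(4) for k in(.065,0,-.065)])
    return c,a
E
python3 - <<'E'
from h import *
tray(dict(np.load("pics/top0.npz"))); tray(dict(np.load("pics/t3.npz")))
plan([.566,-.2735,.165],-81.5)
E
```

```text
tray c [ 0.4784 -0.3055] yaw 89.6 sides [np.float64(0.3136), np.float64(0.3441)] slots [ 0.4789 -0.2405] [ 0.4784 -0.3055] [ 0.478  -0.3705]
tray c [ 0.4784 -0.3055] yaw 89.6 sides [np.float64(0.3127), np.float64(0.3441)] slots [ 0.4789 -0.2405] [ 0.4784 -0.3055] [ 0.478  -0.3705]
t 14.17 grasp [0.4934 0.0984 0.1707] jawyaw -89.6 gap 0.048 j [  8.6   9.2 123.7   0.2  47.   98. ]
 shift tool mm [  5.   70.1 372.1] shift in final axes [  5.6  17.2 378.2] rotvec [-0.141 -0.002 -0.002]
```

```bash
python3 - <<'E'
t=open('h.py').read()
t=t.replace("""    pts=np.argwhere(m)""","""    k,l,st,_=cv2.connectedComponentsWithStats(m); m=l==1+np.argmax(st[1:,4])
    pts=np.argwhere(m)""").replace(">112",">120")
open('h.py','w').write(t)
E
python3 - <<'E'
from h import *
tray(dict(np.load("pics/top0.npz"))); tray(dict(np.load("pics/t3.npz")))
f=np.load("pics/t3.npz")["frame"]; print(f[250,345:440:4].mean(1).round(0), f[215,345:440:4].mean(1).round(0))
E
```

```text
tray c [ 0.4997 -0.2856] yaw 8.5 sides [np.float64(0.1429), np.float64(0.2241)] slots [ 0.564 -0.276] [ 0.4997 -0.2856] [ 0.4354 -0.2953]
tray c [ 0.4849 -0.3056] yaw 89.6 sides [np.float64(0.3006), np.float64(0.3441)] slots [ 0.4853 -0.2406] [ 0.4849 -0.3056] [ 0.4844 -0.3706]
[ 75.  76.  76.  76.  78.  48. 139. 136. 137. 136. 133. 134. 134. 133.
 132. 135. 135. 198. 102.  80. 120. 130. 129. 128.] [128. 127. 126. 123. 183. 134. 200. 200. 200. 200. 200. 198. 196. 195.
 193. 195. 133. 176.  77. 121. 121. 121. 121. 122.]
```

```bash
python3 -m jog '[{"tx":0,"ty":2,"tz":20,"rx":-0.07,"ry":0,"rz":0,"claw":0},{"tx":0,"ty":2,"tz":35,"rx":-0.07,"ry":0,"rz":0,"claw":0},{"tx":0,"ty":2,"tz":38,"rx":0,"ry":0,"rz":0,"claw":0},{"tx":0,"ty":2,"tz":38,"rx":0,"ry":0,"rz":0,"claw":0},{"tx":0,"ty":2,"tz":38,"rx":0,"ry":0,"rz":0,"claw":0},{"tx":0,"ty":2,"tz":38,"rx":0,"ry":0,"rz":0,"claw":0},{"tx":0,"ty":2,"tz":38,"rx":0,"ry":0,"rz":0,"claw":0},{"tx":0,"ty":2,"tz":25,"rx":0,"ry":0,"rz":0,"claw":0},{"tx":0,"ty":0,"tz":0,"rx":0,"ry":0,"rz":0,"claw":0},{"tx":0,"ty":0,"tz":0,"rx":0,"ry":0,"rz":0,"claw":0}]' | tail -c 500
python3 - <<'E'
from h import *
plan([.565,-.275,.165],-81.5)
s=ctrl.snapshot("wrist"); np.savez("pics/w6.npz",**s);cv2.imwrite("pics/w6.png",cv2.resize(s["frame"][:,:,::-1],(768,576)))
E
```

```text
time_s: 15.0
eef_pos: [0.5435, -0.1792, 0.33]
eef_rot: [-121.5, 89.2, 157.5]
contact_force: [0.2, 0.8, -1.4]
finger_gap: 0.048
t 15.0 grasp [ 0.5412 -0.1783  0.158 ] jawyaw -81.0 gap 0.048 j [-20.6  16.4 116.1   0.   48.3  60.3]
 shift tool mm [-7.8  6.  97.9] shift in final axes [-7.   7.1 97.9] rotvec [ 0.009 -0.008  0.012]
```

View pics/w6.png

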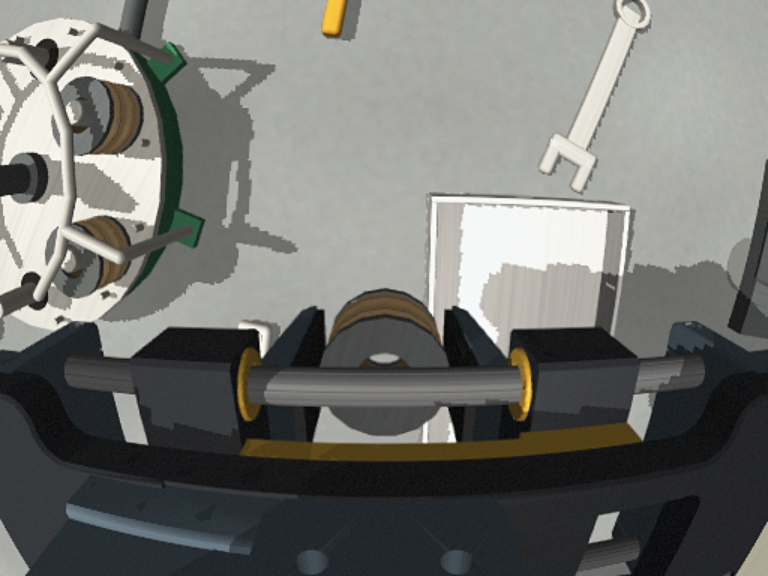

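Wrist view: the tray's far rim corners are at (430,195) and (631,207), and the element is still held.

```bash
cat >> h.py <<'E'
def slots(s,a,b,f=1.5):
    """a,b: wrist pixels of the tray's far rim corners, left (+y) and right"""
    A,B=[wray(s,(p[0]/f,p[1]/f),.032)[:2] for p in(a,b)]; v=(B-A)/np.linalg.norm(B-A); n=np.array([v[1],-v[0]]); n*=-np.sign(n[0]); c=(A+B)/2+.11*n
    print('corners',A.round(4),B.round(4),'width',np.linalg.norm(B-A).round(4),'centre',c.round(4),'jaw yaw',np.degrees(np.arctan2(v[1],v[0])).round(1),'slots',*[(c-k*n).round(4) for k in(.065,0,-.065)])
E
python3 - <<'E'
from h import *
slots(dict(np.load("pics/w6.npz")),(430,195),(631,207)); plan([.565,-.275,.165],-81.5)
E
```

```text
corners [ 0.5997 -0.1968] [ 0.6197 -0.3367] width 0.1413 centre [ 0.5008 -0.2823] jaw yaw -81.8 slots [ 0.5651 -0.2731] [ 0.5008 -0.2823] [ 0.4365 -0.2916]
t 15.05 grasp [ 0.5412 -0.1778  0.158 ] jawyaw -80.9 gap 0.0483 j [-20.5  16.4 116.1   0.   48.3  60.4]
 shift tool mm [-7.8  5.9 98.4] shift in final axes [-7.   7.  98.4] rotvec [ 0.01  -0.008  0.013]
```

```bash
python3 -m jog '[{"tx":0,"ty":4,"tz":25,"rx":0,"ry":-0.004,"rz":0.006,"claw":0},{"tx":0,"ty":3,"tz":33,"rx":0,"ry":-0.004,"rz":0.006,"claw":0},{"tx":0,"ty":0,"tz":30,"rx":0,"ry":0,"rz":0,"claw":0},{"tx":0,"ty":0,"tz":5,"rx":0,"ry":0,"rz":0,"claw":0},{"tx":0,"ty":0,"tz":0,"rx":0,"ry":0,"rz":0,"claw":0},{"tx":0,"ty":0,"tz":0,"rx":0,"ry":0,"rz":0,"claw":0},{"tx":0,"ty":0,"tz":0,"rx":0,"ry":0,"rz":0,"claw":0}]' | tail -c 500
python3 - <<'E'
from h import *
plan([.565,-.274,.042],-81.5)
E
```

```text
time_s: 15.63
eef_pos: [0.5646, -0.264, 0.3248]
eef_rot: [-124.9, 89.5, 154.7]
contact_force: [-0.5, 0.5, -1.1]
finger_gap: 0.0483
t 15.63 grasp [ 0.5632 -0.2634  0.1528] jawyaw -80.5 gap 0.0483 j [-27.2  21.  110.3  -0.   49.2  53.3]
 shift tool mm [110.7  -0.4  10.5] shift in final axes [110.8  -1.   10. ] rotvec [ 0.018 -0.005  0.007]
```

```bash
python3 -m jog '[{"tx":10,"ty":0,"tz":10,"rx":0.018,"ry":-0.005,"rz":0.007,"claw":0},{"tx":25,"ty":0,"tz":0,"rx":0,"ry":0,"rz":0,"claw":0},{"tx":25,"ty":0,"tz":0,"rx":0,"ry":0,"rz":0,"claw":0},{"tx":20,"ty":0,"tz":0,"rx":0,"ry":0,"rz":0,"claw":0},{"tx":10,"ty":0,"tz":0,"rx":0,"ry":0,"rz":0,"claw":0},{"tx":0,"ty":0,"tz":0,"rx":0,"ry":0,"rz":0,"claw":0},{"tx":0,"ty":0,"tz":0,"rx":0,"ry":0,"rz":0,"claw":0}]' | tail -c 500
python3 - <<'E'
from h import *
plan([.565,-.274,.040],-81.5)
E
```

```text
time_s: 16.22
eef_pos: [0.5664, -0.2698, 0.2299]
eef_rot: [54.7, 89.8, -26.8]
contact_force: [0.2, -0.1, 0.2]
finger_gap: 0.0483
t 16.22 grasp [ 0.5669 -0.27    0.0579] jawyaw -81.5 gap 0.0483 j [-27.6  29.5 110.6   0.   39.7  53.9]
 shift tool mm [17.9 -2.1  3.9] shift in final axes [17.9 -2.   4. ] rotvec [ 0.001  0.002 -0.002]
```

```bash
python3 -m jog '[{"tx":8,"ty":-1,"tz":3,"rx":0,"ry":0,"rz":0,"claw":0},{"tx":5,"ty":0,"tz":0,"rx":0,"ry":0,"rz":0,"claw":0},{"tx":4,"ty":0,"tz":0,"rx":0,"ry":0,"rz":0,"claw":0},{"tx":0,"ty":0,"tz":0,"rx":0,"ry":0,"rz":0,"claw":0},{"tx":0,"ty":0,"tz":0,"rx":0,"ry":0,"rz":0,"claw":0}]' | tail -c 500
python3 - <<'E'
from h import *
plan([.565,-.274,.0385],-81.5)
E
```

```text
time_s: 16.63
eef_pos: [0.567, -0.2735, 0.2144]
eef_rot: [54.1, 89.6, -27.4]
contact_force: [-0.2, -1.0, -1.4]
finger_gap: 0.0482
t 16.63 grasp [ 0.5681 -0.2741  0.0424] jawyaw -81.5 gap 0.0482 j [-27.9  31.  110.4   0.   38.2  53.6]
 shift tool mm [ 3.9 -2.   0.1] shift in final axes [ 3.9 -2.   0.2] rotvec [ 0.001  0.004 -0.006]
```

```bash
python3 -m jog '[{"tx":3,"ty":0,"tz":0,"rx":0,"ry":0,"rz":0,"claw":0},{"tx":0,"ty":0,"tz":0,"rx":0,"ry":0,"rz":0,"claw":0},{"tx":0,"ty":0,"tz":0,"rx":0,"ry":0,"rz":0,"claw":70},{"tx":0,"ty":0,"tz":0,"rx":0,"ry":0,"rz":0,"claw":70},{"tx":0,"ty":0,"tz":0,"rx":0,"ry":0,"rz":0,"claw":70},{"tx":-15,"ty":0,"tz":0,"rx":0,"ry":0,"rz":0,"claw":70},{"tx":-25,"ty":0,"tz":0,"rx":0,"ry":0,"rz":0,"claw":70},{"tx":-35,"ty":0,"tz":0,"rx":0,"ry":0,"rz":0,"claw":70},{"tx":-35,"ty":0,"tz":0,"rx":0,"ry":0,"rz":0,"claw":70},{"tx":-35,"ty":0,"tz":0,"rx":0,"ry":0,"rz":0,"claw":70}]' | tail -c 300
python3 -m jog '[{"tx":0,"ty":0,"tz":-25,"rx":0,"ry":0,"rz":0,"claw":70},{"tx":0,"ty":0,"tz":-36,"rx":0,"ry":0,"rz":0,"claw":70},{"tx":0,"ty":0,"tz":-36,"rx":0,"ry":0,"rz":0,"claw":70},{"tx":0,"ty":0,"tz":-36,"rx":0,"ry":0,"rz":0,"claw":70},{"tx":0,"ty":0,"tz":-36,"rx":0,"ry":0,"rz":0,"claw":70},{"tx":0,"ty":0,"tz":-36,"rx":0,"ry":0,"rz":0,"claw":70},{"tx":0,"ty":0,"tz":-36,"rx":0,"ry":0,"rz":0,"claw":70},{"tx":0,"ty":0,"tz":-36,"rx":0,"ry":0,"rz":0,"claw":70},{"tx":0,"ty":0,"tz":-36,"rx":0,"ry":0,"rz":0,"claw":70},{"tx":0,"ty":0,"tz":-20,"rx":0,"ry":0,"rz":0,"claw":70}]' | tail -c 300
python3 -m jog '[{"tx":0,"ty":0,"tz":0,"rx":-0.12,"ry":0,"rz":0,"claw":70},{"tx":0,"ty":0,"tz":0,"rx":-0.12,"ry":0,"rz":0,"claw":70},{"tx":0,"ty":0,"tz":0,"rx":-0.12,"ry":0,"rz":0,"claw":70},{"tx":0,"ty":0,"tz":0,"rx":-0.12,"ry":0,"rz":0,"claw":70},{"tx":0,"ty":0,"tz":0,"rx":-0.12,"ry":0,"rz":0,"claw":70},{"tx":0,"ty":0,"tz":0,"rx":-0.12,"ry":0,"rz":0,"claw":70},{"tx":0,"ty":0,"tz":0,"rx":-0.1,"ry":0,"rz":0,"claw":70},{"tx":0,"ty":0,"tz":0,"rx":0,"ry":0,"rz":0,"claw":70},{"tx":0,"ty":0,"tz":0,"rx":0,"ry":0,"rz":0,"claw":70}]' | tail -c 300
python3 - <<'E'
from h import *
plan([.582,.0965,.136],-29.5)
s=ctrl.snapshot("wrist"); np.savez("pics/w7.npz",**s);cv2.imwrite("pics/w7.png",cv2.resize(s["frame"][:,:,::-1],(768,576)))
E
```

```text
time_s: 17.47
eef_pos: [0.5644, -0.2722, 0.3592]
eef_rot: [-127.6, 89.9, 150.9]
contact_force: [-0.1, 0.4, 0.2]
finger_gap: 0.0637
time_s: 18.3
eef_pos: [0.5139, 0.0657, 0.381]
eef_rot: [64.5, 88.5, -17.4]
contact_force: [0.4, 0.3, -0.3]
finger_gap: 0.064
time_s: 19.05
eef_pos: [0.5112, 0.0717, 0.3919]
eef_rot: [22.3, 88.0, -10.7]
contact_force: [0.1, -0.6, -0.2]
finger_gap: 0.0639
t 19.05 grasp [0.5172 0.0706 0.22  ] jawyaw -33.0 gap 0.0639 j [  5.5   5.8 121.2  -0.7  51.1  38.9]
 shift tool mm [86.2 58.2 43.1] shift in final axes [83.9 56.5 49.5] rotvec [-0.061  0.033 -0.013]
```

```bash
python3 -m jog '[{"tx":0,"ty":20,"tz":17,"rx":-0.03,"ry":0.017,"rz":-0.006,"claw":60},{"tx":0,"ty":20,"tz":17,"rx":-0.03,"ry":0.016,"rz":-0.006,"claw":60},{"tx":0,"ty":15,"tz":13,"rx":0,"ry":0,"rz":0,"claw":60},{"tx":20,"ty":0,"tz":0,"rx":0,"ry":0,"rz":0,"claw":60},{"tx":10,"ty":0,"tz":0,"rx":0,"ry":0,"rz":0,"claw":60},{"tx":0,"ty":0,"tz":0,"rx":0,"ry":0,"rz":0,"claw":60},{"tx":0,"ty":0,"tz":0,"rx":0,"ry":0,"rz":0,"claw":60}]' | tail -c 300
python3 - <<'E'
from h import *
plan([.582,.0965,.136],-29.5)
E
```

```text
time_s: 19.68
eef_pos: [0.5823, 0.0947, 0.3649]
eef_rot: [63.2, 89.9, 32.6]
contact_force: [0.1, 0.2, -0.1]
finger_gap: 0.0548
t 19.68 grasp [0.5825 0.0949 0.1929] jawyaw -30.6 gap 0.0548 j [7.000e+00 1.490e+01 1.135e+02 1.000e-01 5.150e+01 3.750e+01]
 shift tool mm [56.9  1.3 -1.2] shift in final axes [56.9  1.4 -1.1] rotvec [-0.019  0.001 -0.002]
```

View pics/w7.png

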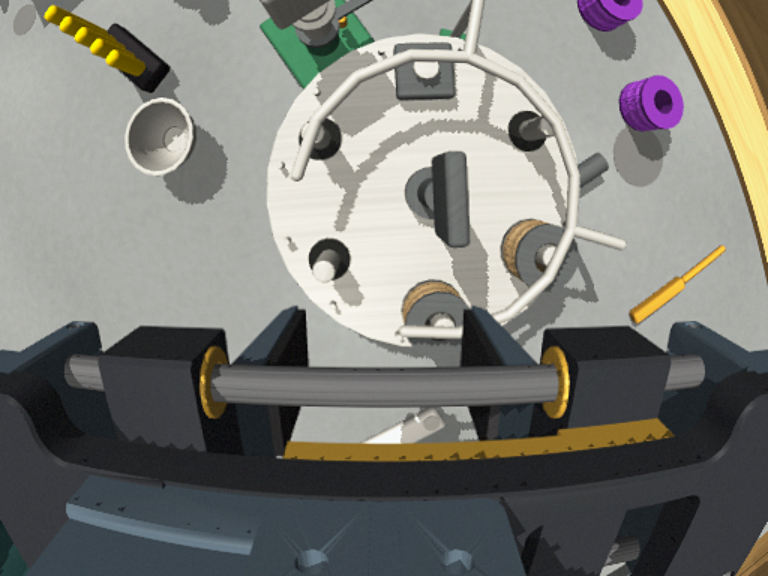

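The bar at (452,198) lines up with the jaws, the empty post is at the bay, and the next element is at (430,305), one station away.

```bash
python3 -m jog '[{"tx":18,"ty":1,"tz":-1,"rx":-0.018,"ry":0,"rz":0,"claw":60},{"tx":20,"ty":0,"tz":0,"rx":0,"ry":0,"rz":0,"claw":60},{"tx":16,"ty":0,"tz":0,"rx":0,"ry":0,"rz":0,"claw":60},{"tx":0,"ty":0,"tz":0,"rx":0,"ry":0,"rz":0,"claw":0},{"tx":0,"ty":0,"tz":0,"rx":0,"ry":0,"rz":0,"claw":0},{"tx":0,"ty":0,"tz":0,"rx":0,"ry":0,"rz":0,"claw":0},{"tx":0,"ty":0,"tz":0,"rx":0,"ry":0,"rz":0,"claw":0},{"tx":0,"ty":0,"tz":0,"rx":0,"ry":0,"rz":0,"claw":0},{"tx":0,"ty":0,"tz":0,"rx":0,"ry":0,"rz":0,"claw":0},{"tx":0,"ty":0,"tz":0,"rx":0,"ry":0,"rz":0,"claw":0}]' | tail -c 300
python3 - <<'E'
from h import *
plan([.582,.0965,.136],-89.5)
E
```

```text
time_s: 20.52
eef_pos: [0.5806, 0.096, 0.3179]
eef_rot: [65.0, 89.7, 35.0]
contact_force: [-4.7, 11.4, -1.5]
finger_gap: 0.0116
t 20.52 grasp [0.5815 0.0966 0.1459] jawyaw -30.0 gap 0.0116 j [  7.1  18.7 114.6   0.2  46.4  36.9]
 shift tool mm [9.9 1.1 0.9] shift in final axes [ 9.9  1.4 -0.5] rotvec [ 1.039e+00 -1.000e-03 -6.000e-03]
```

```bash
python3 -m jog '[{"tx":0,"ty":0,"tz":0,"rx":0.12,"ry":0,"rz":0,"claw":0},{"tx":0,"ty":0,"tz":0,"rx":0.12,"ry":0,"rz":0,"claw":0},{"tx":0,"ty":0,"tz":0,"rx":0.12,"ry":0,"rz":0,"claw":0},{"tx":0,"ty":0,"tz":0,"rx":0.12,"ry":0,"rz":0,"claw":0},{"tx":0,"ty":0,"tz":0,"rx":0.12,"ry":0,"rz":0,"claw":0},{"tx":0,"ty":0,"tz":0,"rx":0.12,"ry":0,"rz":0,"claw":0},{"tx":0,"ty":0,"tz":0,"rx":0.12,"ry":0,"rz":0,"claw":0},{"tx":0,"ty":0,"tz":0,"rx":0.12,"ry":0,"rz":0,"claw":0},{"tx":0,"ty":0,"tz":0,"rx":0.08,"ry":0,"rz":0,"claw":0},{"tx":0,"ty":0,"tz":0,"rx":0,"ry":0,"rz":0,"claw":0}]' | tail -c 300
python3 - <<'E'
from h import *
plan([.582,.0965,.136],-89.5)
E
```

```text
time_s: 21.35
eef_pos: [0.5799, 0.0967, 0.3179]
eef_rot: [120.2, 89.6, 28.1]
contact_force: [2.3, 2.0, -4.9]
finger_gap: 0.012
t 21.35 grasp [0.581  0.0973 0.1459] jawyaw -92.1 gap 0.012 j [  7.2  18.6 114.7   0.2  46.3  99.1]
 shift tool mm [9.9 2.  0.2] shift in final axes [9.9 2.1 0.2] rotvec [-0.045 -0.004 -0.006]
```

Indexed. Release, lift and move over the bay.

```bash
python3 -m jog '[{"tx":0,"ty":0,"tz":0,"rx":-0.04,"ry":0,"rz":0,"claw":75},{"tx":0,"ty":0,"tz":0,"rx":0,"ry":0,"rz":0,"claw":75},{"tx":0,"ty":0,"tz":0,"rx":0,"ry":0,"rz":0,"claw":75},{"tx":0,"ty":0,"tz":0,"rx":0,"ry":0,"rz":0,"claw":75},{"tx":-20,"ty":0,"tz":0,"rx":0,"ry":0,"rz":0,"claw":75},{"tx":-20,"ty":0,"tz":0,"rx":0,"ry":0,"rz":0,"claw":75},{"tx":0,"ty":-25,"tz":0,"rx":0,"ry":0,"rz":0,"claw":75},{"tx":0,"ty":-30,"tz":0,"rx":0,"ry":0,"rz":0,"claw":75},{"tx":0,"ty":-30,"tz":0,"rx":0,"ry":0,"rz":0,"claw":75},{"tx":0,"ty":0,"tz":0,"rx":0,"ry":0,"rz":0,"claw":75}]' | tail -c 300
python3 -m jog '[{"tx":0,"ty":0,"tz":0,"rx":0,"ry":0,"rz":0,"claw":75},{"tx":0,"ty":0,"tz":0,"rx":0,"ry":0,"rz":0,"claw":75}]' | tail -c 100
python3 - <<'E'
from h import *
plan([.493,.0975,.073],-89.5)
s=ctrl.snapshot("wrist"); np.savez("pics/w8.npz",**s)
f=s["frame"]; cv2.imwrite("pics/w8.png",f[60:260,130:380,::-1]); 
hsv=cv2.cvtColor(f,cv2.COLOR_RGB2HSV); print(hsv[188:204:4,235:268:4,2])
E
```

```text
time_s: 22.18
eef_pos: [0.4928, 0.0952, 0.3605]
eef_rot: [112.9, 89.5, 23.7]
contact_force: [1.0, -0.9, -0.4]
finger_gap: 0.0679
922, 0.0952, 0.3613]
eef_rot: [110.9, 89.4, 21.8]
contact_force: [0.1, 1.2, 0.5]
finger_gap: 0.0682
t 22.35 grasp [0.4939 0.0959 0.1894] jawyaw -89.2 gap 0.0682 j [  8.3   7.2 123.5   0.2  48.7  97.3]
 shift tool mm [116.4  -0.3  -1.8] shift in final axes [116.3   0.9  -2.3] rotvec [ 0.006 -0.004 -0.01 ]
[[116 119 119  27 103  83  77 122 123]
 [122 119  50  35 197 243 242  73 120]
 [118 121  55 118 240 241 239 187  78]
 [116 120  55  76 240 239 238 212  77]]
```

View pics/w8.png

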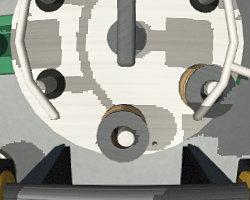

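The second element sits at the bay at crop (122,135), and the third is one station on at (205,90).

```bash
python3 -m jog '[{"tx":20,"ty":0,"tz":-2,"rx":0.006,"ry":-0.004,"rz":-0.01,"claw":75},{"tx":30,"ty":0,"tz":0,"rx":0,"ry":0,"rz":0,"claw":75},{"tx":25,"ty":0,"tz":0,"rx":0,"ry":0,"rz":0,"claw":75},{"tx":20,"ty":0,"tz":0,"rx":0,"ry":0,"rz":0,"claw":75},{"tx":10,"ty":0,"tz":0,"rx":0,"ry":0,"rz":0,"claw":75},{"tx":0,"ty":0,"tz":0,"rx":0,"ry":0,"rz":0,"claw":75},{"tx":0,"ty":0,"tz":0,"rx":0,"ry":0,"rz":0,"claw":75}]' | tail -c 300
python3 - <<'E'
from h import *
plan([.4935,.0975,.075],-89.5)
E
```

```text
time_s: 22.98
eef_pos: [0.4995, 0.0978, 0.2541]
eef_rot: [96.1, 89.6, 6.5]
contact_force: [0.9, 0.6, 1.0]
finger_gap: 0.0685
t 22.98 grasp [0.5006 0.0979 0.0821] jawyaw -89.5 gap 0.0685 j [  8.5  18.8 124.2  -0.   36.6  98. ]
 shift tool mm [ 7.  -6.   0.3] shift in final axes [ 7.1 -6.   0.2] rotvec [-0.001 -0.001 -0.007]
```

```bash
python3 -m jog '[{"tx":7,"ty":-6,"tz":0,"rx":0,"ry":0,"rz":-0.007,"claw":75},{"tx":2,"ty":0,"tz":0,"rx":0,"ry":0,"rz":0,"claw":75},{"tx":0,"ty":0,"tz":0,"rx":0,"ry":0,"rz":0,"claw":0},{"tx":0,"ty":0,"tz":0,"rx":0,"ry":0,"rz":0,"claw":0},{"tx":0,"ty":0,"tz":0,"rx":0,"ry":0,"rz":0,"claw":0},{"tx":0,"ty":0,"tz":0,"rx":0,"ry":0,"rz":0,"claw":0},{"tx":0,"ty":0,"tz":0,"rx":0,"ry":0,"rz":0,"claw":0}]' | tail -c 300
python3 - <<'E'
from h import *
plan([.4935,.0975,.075],-89.5)
E
python3 -m jog '[{"tx":-12,"ty":0,"tz":0,"rx":0,"ry":0,"rz":0,"claw":0},{"tx":-15,"ty":0,"tz":0,"rx":0,"ry":0,"rz":0,"claw":0},{"tx":-20,"ty":0,"tz":0,"rx":0,"ry":0,"rz":0,"claw":0},{"tx":-20,"ty":0,"tz":0,"rx":0,"ry":0,"rz":0,"claw":0},{"tx":-20,"ty":0,"tz":0,"rx":0,"ry":0,"rz":0,"claw":0},{"tx":0,"ty":0,"tz":0,"rx":0,"ry":0,"rz":0,"claw":0},{"tx":0,"ty":0,"tz":0,"rx":0,"ry":0,"rz":0,"claw":0}]' | tail -c 300
python3 - <<'E'
from h import *
plan([.5,-.282,.165],-81.5)
s=ctrl.snapshot("wrist"); np.savez("pics/w9.npz",**s);f=s["frame"]
print(cv2.cvtColor(f[195:245,225:290],cv2.COLOR_RGB2HSV).reshape(-1,3).mean(0))
f=np.load("pics/w5.npz")["frame"];print(cv2.cvtColor(f[195:245,225:290],cv2.COLOR_RGB2HSV).reshape(-1,3).mean(0))
E
```

```text
time_s: 23.57
eef_pos: [0.4948, 0.098, 0.2484]
eef_rot: [107.5, 89.7, 18.0]
contact_force: [0.7, -0.6, -0.2]
finger_gap: 0.0469
t 23.57 grasp [0.4957 0.0983 0.0764] jawyaw -89.5 gap 0.0469 j [8.500e+00 1.920e+01 1.247e+02 1.000e-01 3.580e+01 9.800e+01]
 shift tool mm [ 1.4 -1.3  0.5] shift in final axes [ 1.4 -1.3  0.5] rotvec [-0.001 -0.002 -0.005]
time_s: 24.15
eef_pos: [0.4938, 0.0977, 0.3435]
eef_rot: [107.0, 89.7, 17.5]
contact_force: [-0.6, -0.9, -1.5]
finger_gap: 0.0468
t 24.15 grasp [0.4947 0.098  0.1715] jawyaw -89.5 gap 0.0468 j [8.500e+00 9.100e+00 1.237e+02 1.000e-01 4.690e+01 9.800e+01]
 shift tool mm [  5.9   3.1 379.8] shift in final axes [  6.5 -50.  376.5] rotvec [-0.14  -0.001 -0.005]
[48.09292308 37.72923077 93.78584615]
[47.99015385 37.94492308 92.42676923]
```

```bash
python3 -m jog '[{"tx":0,"ty":-2,"tz":20,"rx":-0.07,"ry":0,"rz":0,"claw":0},{"tx":0,"ty":-2,"tz":35,"rx":-0.07,"ry":0,"rz":0,"claw":0},{"tx":0,"ty":-4,"tz":38,"rx":0,"ry":0,"rz":0,"claw":0},{"tx":0,"ty":-4,"tz":38,"rx":0,"ry":0,"rz":0,"claw":0},{"tx":0,"ty":-4,"tz":38,"rx":0,"ry":0,"rz":0,"claw":0},{"tx":0,"ty":-4,"tz":38,"rx":0,"ry":0,"rz":0,"claw":0},{"tx":0,"ty":-4,"tz":38,"rx":0,"ry":0,"rz":0,"claw":0},{"tx":0,"ty":-2,"tz":25,"rx":0,"ry":0,"rz":0,"claw":0},{"tx":0,"ty":0,"tz":0,"rx":0,"ry":0,"rz":0,"claw":0},{"tx":0,"ty":0,"tz":0,"rx":0,"ry":0,"rz":0,"claw":0}]' | tail -c 300
python3 - <<'E'
from h import *
plan([.501,-.282,.165],-81.5)
s=ctrl.snapshot("wrist"); np.savez("pics/w10.npz",**s);cv2.imwrite("pics/w10.png",cv2.resize(s["frame"][:,:,::-1],(768,576)))
E
```

```text
time_s: 25.03
eef_pos: [0.5019, -0.1847, 0.3355]
eef_rot: [-149.5, 89.7, 129.6]
contact_force: [0.0, 0.7, -1.6]
finger_gap: 0.047
t 25.03 grasp [ 0.5013 -0.184   0.1635] jawyaw -80.9 gap 0.047 j [-22.7  12.7 120.3   0.2  47.3  58.1]
 shift tool mm [ -1.9 -16.3  95.9] shift in final axes [ -1.5 -15.3  96.1] rotvec [ 0.01  -0.005  0.003]
```

View pics/w10.png

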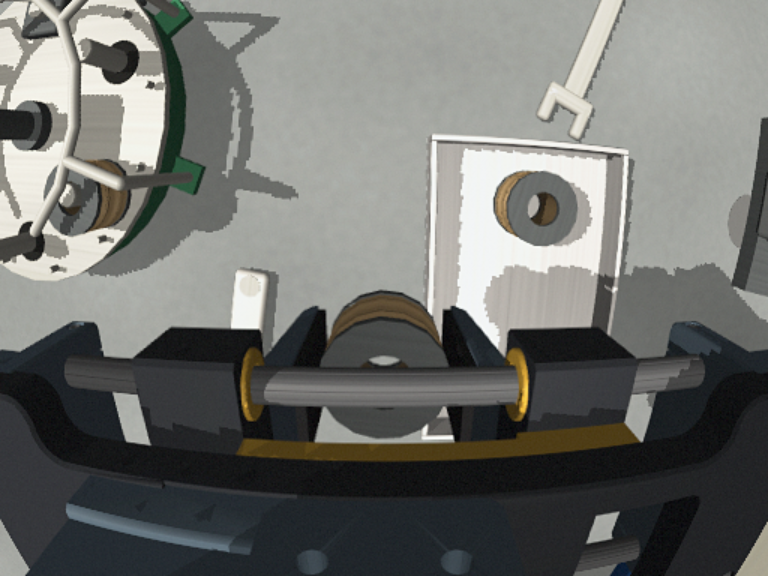

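The first element stands upright in the tray at (540,208). The far corners are at (431,136) and (630,150), and the second element is held.

```bash
python3 - <<'E'
from h import *
slots(dict(np.load("pics/w10.npz")),(431,136),(630,150))
E
python3 -m jog '[{"tx":0,"ty":-5,"tz":25,"rx":0.01,"ry":-0.005,"rz":0.003,"claw":0},{"tx":0,"ty":-5,"tz":33,"rx":0,"ry":0,"rz":0,"claw":0},{"tx":0,"ty":-5,"tz":30,"rx":0,"ry":0,"rz":0,"claw":0},{"tx":0,"ty":0,"tz":5,"rx":0,"ry":0,"rz":0,"claw":0},{"tx":0,"ty":0,"tz":0,"rx":0,"ry":0,"rz":0,"claw":0},{"tx":0,"ty":0,"tz":0,"rx":0,"ry":0,"rz":0,"claw":0},{"tx":0,"ty":0,"tz":0,"rx":0,"ry":0,"rz":0,"claw":0}]' | tail -c 300
python3 - <<'E'
from h import *
plan([.5,-.282,.038],-81.5)
E
```

```text
corners [ 0.5979 -0.1977] [ 0.6204 -0.337 ] width 0.1411 centre [ 0.5006 -0.2849] jaw yaw -80.8 slots [ 0.5647 -0.2746] [ 0.5006 -0.2849] [ 0.4364 -0.2953]
time_s: 25.67
eef_pos: [0.5013, -0.2735, 0.3319]
eef_rot: [-131.8, 89.6, 147.2]
contact_force: [0.4, 0.6, -0.3]
finger_gap: 0.047
t 25.67 grasp [ 0.5004 -0.2729  0.1599] jawyaw -81.0 gap 0.047 j [-31.   16.1 116.3   0.   48.   50.1]
 shift tool mm [121.9  -2.    8.7] shift in final axes [121.9  -2.5   8.2] rotvec [ 0.008 -0.004  0.005]
```

```bash
python3 -m jog '[{"tx":10,"ty":-2,"tz":9,"rx":0.008,"ry":-0.004,"rz":0.005,"claw":0},{"tx":25,"ty":0,"tz":0,"rx":0,"ry":0,"rz":0,"claw":0},{"tx":25,"ty":0,"tz":0,"rx":0,"ry":0,"rz":0,"claw":0},{"tx":25,"ty":0,"tz":0,"rx":0,"ry":0,"rz":0,"claw":0},{"tx":12,"ty":0,"tz":0,"rx":0,"ry":0,"rz":0,"claw":0},{"tx":4,"ty":0,"tz":0,"rx":0,"ry":0,"rz":0,"claw":0},{"tx":0,"ty":0,"tz":0,"rx":0,"ry":0,"rz":0,"claw":0},{"tx":0,"ty":0,"tz":0,"rx":0,"ry":0,"rz":0,"claw":0}]' | tail -c 300
python3 - <<'E'
from h import *
plan([.5,-.282,.0375],-81.5)
E
```

```text
time_s: 26.33
eef_pos: [0.5016, -0.2787, 0.2255]
eef_rot: [58.9, 89.8, -22.3]
contact_force: [0.8, 0.2, -1.8]
finger_gap: 0.0471
t 26.33 grasp [ 0.5021 -0.2789  0.0535] jawyaw -81.2 gap 0.0471 j [-3.140e+01  2.630e+01  1.169e+02  1.000e-01  3.660e+01  4.980e+01]
 shift tool mm [16.  -2.1  3. ] shift in final axes [16. -2.  3.] rotvec [ 0.005  0.002 -0.003]
```

```bash
python3 -m jog '[{"tx":8,"ty":-1,"tz":3,"rx":0,"ry":0,"rz":0,"claw":0},{"tx":5,"ty":0,"tz":0,"rx":0,"ry":0,"rz":0,"claw":0},{"tx":4,"ty":0,"tz":0,"rx":0,"ry":0,"rz":0,"claw":0},{"tx":1,"ty":0,"tz":0,"rx":0,"ry":0,"rz":0,"claw":0},{"tx":0,"ty":0,"tz":0,"rx":0,"ry":0,"rz":0,"claw":0}]' | tail -c 300
python3 - <<'E'
from h import *
plan([.5,-.282,.0375],-81.5)
E
python3 -m jog '[{"tx":0,"ty":0,"tz":0,"rx":0,"ry":0,"rz":0,"claw":70},{"tx":0,"ty":0,"tz":0,"rx":0,"ry":0,"rz":0,"claw":70},{"tx":0,"ty":0,"tz":0,"rx":0,"ry":0,"rz":0,"claw":70},{"tx":0,"ty":0,"tz":0,"rx":0,"ry":0,"rz":0,"claw":70},{"tx":-15,"ty":0,"tz":0,"rx":0,"ry":0,"rz":0,"claw":70},{"tx":-25,"ty":0,"tz":0,"rx":0,"ry":0,"rz":0,"claw":70},{"tx":-35,"ty":0,"tz":0,"rx":0,"ry":0,"rz":0,"claw":70},{"tx":-35,"ty":0,"tz":0,"rx":0,"ry":0,"rz":0,"claw":70},{"tx":-35,"ty":0,"tz":0,"rx":0,"ry":0,"rz":0,"claw":70},{"tx":-5,"ty":0,"tz":0,"rx":0,"ry":0,"rz":0,"claw":70}]' | tail -c 300
python3 - <<'E'
from h import *
plan([.582,.0965,.200],-90.5)
E
```

```text
time_s: 26.75
eef_pos: [0.5023, -0.2829, 0.2092]
eef_rot: [53.2, 89.5, -28.0]
contact_force: [0.0, -0.5, -0.4]
finger_gap: 0.0468
t 26.75 grasp [ 0.5036 -0.2836  0.0372] jawyaw -81.2 gap 0.0468 j [-3.170e+01  2.810e+01  1.165e+02  1.000e-01  3.480e+01  4.940e+01]
 shift tool mm [-0.3 -2.1 -1.2] shift in final axes [-0.3 -2.1 -1.2] rotvec [ 0.005  0.005 -0.007]
time_s: 27.58
eef_pos: [0.5005, -0.2819, 0.3641]
eef_rot: [56.4, 89.7, -24.8]
contact_force: [1.4, -0.8, 0.8]
finger_gap: 0.0632
t 27.58 grasp [ 0.5012 -0.2822  0.1921] jawyaw -81.2 gap 0.0632 j [-31.7  13.6 115.3   0.   50.9  49.5]
 shift tool mm [  -8.3  138.4 -361.4] shift in final axes [  -7.9   78.2 -379.1] rotvec [ 0.162  0.002 -0.004]
```

```bash
python3 -m jog '[{"tx":0,"ty":0,"tz":-5,"rx":0.08,"ry":0,"rz":0,"claw":60},{"tx":0,"ty":4,"tz":-20,"rx":0.08,"ry":0,"rz":0,"claw":60},{"tx":0,"ty":8,"tz":-37,"rx":0,"ry":0,"rz":0,"claw":60},{"tx":0,"ty":8,"tz":-37,"rx":0,"ry":0,"rz":0,"claw":60},{"tx":0,"ty":8,"tz":-37,"rx":0,"ry":0,"rz":0,"claw":60},{"tx":0,"ty":8,"tz":-37,"rx":0,"ry":0,"rz":0,"claw":60},{"tx":0,"ty":8,"tz":-37,"rx":0,"ry":0,"rz":0,"claw":60},{"tx":0,"ty":8,"tz":-37,"rx":0,"ry":0,"rz":0,"claw":60},{"tx":0,"ty":8,"tz":-37,"rx":0,"ry":0,"rz":0,"claw":60},{"tx":0,"ty":8,"tz":-37,"rx":0,"ry":0,"rz":0,"claw":60}]' | tail -c 300
python3 -m jog '[{"tx":0,"ty":4,"tz":-20,"rx":0,"ry":0,"rz":0,"claw":60},{"tx":0,"ty":0,"tz":0,"rx":0,"ry":0,"rz":0,"claw":60},{"tx":0,"ty":0,"tz":0,"rx":0,"ry":0,"rz":0,"claw":60},{"tx":0,"ty":0,"tz":0,"rx":0,"ry":0,"rz":0,"claw":60}]' | tail -c 300
python3 - <<'E'
from h import *
plan([.582,.0965,.140],-90.5)
E
```

```text
time_s: 28.42
eef_pos: [0.5723, 0.0459, 0.3681]
eef_rot: [64.0, 89.0, -27.4]
contact_force: [0.6, -0.8, -0.3]
finger_gap: 0.0549
time_s: 28.75
eef_pos: [0.5774, 0.0734, 0.3675]
eef_rot: [66.9, 89.0, -24.1]
contact_force: [1.2, -1.1, -0.1]
finger_gap: 0.0545
t 28.75 grasp [0.5801 0.0722 0.1955] jawyaw -91.0 gap 0.0545 j [  5.   13.9 114.4  -0.6  50.8  96.4]
 shift tool mm [ 55.4   3.3 -23.6] shift in final axes [ 55.5   4.4 -23.2] rotvec [-0.008  0.007 -0.016]
```

```bash
python3 -m jog '[{"tx":0,"ty":4,"tz":-21,"rx":-0.008,"ry":0.007,"rz":-0.016,"claw":60},{"tx":0,"ty":0,"tz":0,"rx":0,"ry":0,"rz":0,"claw":60},{"tx":0,"ty":0,"tz":0,"rx":0,"ry":0,"rz":0,"claw":60},{"tx":18,"ty":0,"tz":0,"rx":0,"ry":0,"rz":0,"claw":60},{"tx":20,"ty":0,"tz":0,"rx":0,"ry":0,"rz":0,"claw":60},{"tx":16,"ty":0,"tz":0,"rx":0,"ry":0,"rz":0,"claw":60},{"tx":0,"ty":0,"tz":0,"rx":0,"ry":0,"rz":0,"claw":60},{"tx":0,"ty":0,"tz":0,"rx":0,"ry":0,"rz":0,"claw":60}]' | tail -c 300
python3 - <<'E'
from h import *
plan([.582,.0965,.140],-90.0)
E
```

```text
time_s: 29.42
eef_pos: [0.5812, 0.0861, 0.3125]
eef_rot: [72.4, 89.9, -18.6]
contact_force: [0.3, 0.6, 1.1]
finger_gap: 0.0547
t 29.42 grasp [0.5815 0.086  0.1405] jawyaw -91.0 gap 0.0547 j [ 6.200e+00  1.910e+01  1.148e+02 -1.000e-01  4.610e+01  9.720e+01]
 shift tool mm [  0.5   0.6 -10.4] shift in final axes [  0.5   0.8 -10.4] rotvec [-0.017  0.001 -0.002]
```

```bash
python3 -m jog '[{"tx":0,"ty":0,"tz":-9,"rx":-0.015,"ry":0,"rz":0,"claw":60},{"tx":0,"ty":0,"tz":0,"rx":0,"ry":0,"rz":0,"claw":60},{"tx":0,"ty":0,"tz":0,"rx":0,"ry":0,"rz":0,"claw":0},{"tx":0,"ty":0,"tz":0,"rx":0,"ry":0,"rz":0,"claw":0},{"tx":0,"ty":0,"tz":0,"rx":0,"ry":0,"rz":0,"claw":0},{"tx":0,"ty":0,"tz":0,"rx":0,"ry":0,"rz":0,"claw":0},{"tx":0,"ty":0,"tz":0,"rx":0,"ry":0,"rz":0,"claw":0},{"tx":0,"ty":0,"tz":0,"rx":0,"ry":0,"rz":0,"claw":0},{"tx":0,"ty":0,"tz":0,"rx":0,"ry":0,"rz":0,"claw":0}]' | tail -c 300
python3 - <<'E'
from h import *
plan([.582,.0965,.140],-150)
E
```

```text
time_s: 30.17
eef_pos: [0.5823, 0.0963, 0.317]
eef_rot: [119.2, 89.5, 29.0]
contact_force: [0.3, 28.5, -6.2]
finger_gap: 0.0118
t 30.17 grasp [0.5836 0.0971 0.145 ] jawyaw -90.2 gap 0.0118 j [  7.1  18.9 114.4   0.3  46.2  97.2]
 shift tool mm [ 5.  -0.4 -0.2] shift in final axes [ 5.  -0.3  0.2] rotvec [ 1.043 -0.008 -0.005]
```

```bash
python3 -m jog '[{"tx":0,"ty":0,"tz":0,"rx":0.12,"ry":0,"rz":0,"claw":0},{"tx":0,"ty":0,"tz":0,"rx":0.12,"ry":0,"rz":0,"claw":0},{"tx":0,"ty":0,"tz":0,"rx":0.12,"ry":0,"rz":0,"claw":0},{"tx":0,"ty":0,"tz":0,"rx":0.12,"ry":0,"rz":0,"claw":0},{"tx":0,"ty":0,"tz":0,"rx":0.12,"ry":0,"rz":0,"claw":0},{"tx":0,"ty":0,"tz":0,"rx":0.12,"ry":0,"rz":0,"claw":0},{"tx":0,"ty":0,"tz":0,"rx":0.12,"ry":0,"rz":0,"claw":0},{"tx":0,"ty":0,"tz":0,"rx":0.12,"ry":0,"rz":0,"claw":0},{"tx":0,"ty":0,"tz":0,"rx":0.07,"ry":0,"rz":0,"claw":0},{"tx":0,"ty":0,"tz":0,"rx":0,"ry":0,"rz":0,"claw":0}]' | tail -c 300
python3 - <<'E'
from h import *
plan([.582,.0965,.140],-150)
E
```

```text
time_s: 31.0
eef_pos: [0.5818, 0.0959, 0.317]
eef_rot: [142.9, 89.7, -8.7]
contact_force: [1.4, 2.1, -0.4]
finger_gap: 0.0119
t 31.0 grasp [0.5827 0.0957 0.145 ] jawyaw -151.6 gap 0.0119 j [ 7.100e+00  1.880e+01  1.145e+02 -1.000e-01  4.640e+01  1.588e+02]
 shift tool mm [ 5.  -0.5 -0.4] shift in final axes [ 5.  -0.5 -0.5] rotvec [-0.029 -0.004 -0.003]
```

```bash
python3 -m jog '[{"tx":0,"ty":0,"tz":0,"rx":-0.02,"ry":0,"rz":0,"claw":75},{"tx":0,"ty":0,"tz":0,"rx":0,"ry":0,"rz":0,"claw":75},{"tx":0,"ty":0,"tz":0,"rx":0,"ry":0,"rz":0,"claw":75},{"tx":0,"ty":0,"tz":0,"rx":0,"ry":0,"rz":0,"claw":75},{"tx":-20,"ty":0,"tz":0,"rx":0,"ry":0,"rz":0,"claw":75},{"tx":-25,"ty":0,"tz":0,"rx":0,"ry":0,"rz":0,"claw":75},{"tx":0,"ty":0,"tz":0,"rx":-0.12,"ry":0,"rz":0,"claw":75},{"tx":0,"ty":0,"tz":0,"rx":-0.12,"ry":0,"rz":0,"claw":75},{"tx":0,"ty":0,"tz":0,"rx":-0.12,"ry":0,"rz":0,"claw":75},{"tx":0,"ty":0,"tz":0,"rx":-0.12,"ry":0,"rz":0,"claw":75}]' | tail -c 300
python3 -m jog '[{"tx":0,"ty":0,"tz":0,"rx":-0.12,"ry":0,"rz":0,"claw":75},{"tx":0,"ty":0,"tz":0,"rx":-0.12,"ry":0,"rz":0,"claw":75},{"tx":0,"ty":0,"tz":0,"rx":-0.12,"ry":0,"rz":0,"claw":75},{"tx":0,"ty":0,"tz":0,"rx":-0.12,"ry":0,"rz":0,"claw":75},{"tx":0,"ty":-25,"tz":0,"rx":-0.07,"ry":0,"rz":0,"claw":75},{"tx":0,"ty":-30,"tz":0,"rx":0,"ry":0,"rz":0,"claw":75},{"tx":0,"ty":-27,"tz":0,"rx":0,"ry":0,"rz":0,"claw":75},{"tx":0,"ty":0,"tz":0,"rx":0,"ry":0,"rz":0,"claw":75},{"tx":0,"ty":0,"tz":0,"rx":0,"ry":0,"rz":0,"claw":75},{"tx":0,"ty":0,"tz":0,"rx":0,"ry":0,"rz":0,"claw":75}]' | tail -c 300
python3 - <<'E'
from h import *
plan([.493,.0975,.073],-89.5)
s=ctrl.snapshot("wrist"); np.savez("pics/w11.npz",**s)
cv2.imwrite("pics/w11.png",s["frame"][60:260,100:400,::-1])
E
```

```text
time_s: 31.83
eef_pos: [0.5814, 0.0957, 0.3639]
eef_rot: [113.3, 89.8, -8.0]
contact_force: [-0.4, -0.6, 0.3]
finger_gap: 0.0679
time_s: 32.67
eef_pos: [0.4966, 0.0947, 0.3634]
eef_rot: [84.9, 89.7, -2.7]
contact_force: [0.5, 0.3, -0.1]
finger_gap: 0.0686
t 32.67 grasp [0.4976 0.0947 0.1914] jawyaw -87.6 gap 0.0686 j [ 8.200e+00  7.500e+00  1.229e+02 -1.000e-01  4.930e+01  9.580e+01]
 shift tool mm [118.4  -4.2  -3. ] shift in final axes [118.4  -3.6  -2.8] rotvec [ 0.033  0.    -0.005]
```

View pics/w11.png

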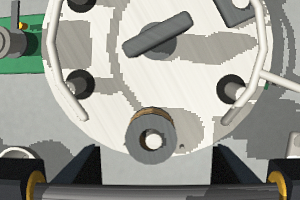

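The third element is at the bay at crop (154,137), and the other four posts are bare (12 views so far).

```bash
python3 -m jog '[{"tx":20,"ty":-4,"tz":-3,"rx":0.03,"ry":0,"rz":-0.005,"claw":75},{"tx":30,"ty":0,"tz":0,"rx":0,"ry":0,"rz":0,"claw":75},{"tx":25,"ty":0,"tz":0,"rx":0,"ry":0,"rz":0,"claw":75},{"tx":20,"ty":0,"tz":0,"rx":0,"ry":0,"rz":0,"claw":75},{"tx":12,"ty":0,"tz":0,"rx":0,"ry":0,"rz":0,"claw":75},{"tx":0,"ty":0,"tz":0,"rx":0,"ry":0,"rz":0,"claw":75},{"tx":0,"ty":0,"tz":0,"rx":0,"ry":0,"rz":0,"claw":75}]' | tail -c 300
python3 - <<'E'
from h import *
plan([.4935,.0975,.075],-89.5)
E
```

```text
time_s: 33.3
eef_pos: [0.5002, 0.0981, 0.2539]
eef_rot: [94.9, 89.5, 5.5]
contact_force: [0.2, -0.6, -0.1]
finger_gap: 0.0687
t 33.3 grasp [0.5016 0.0982 0.0819] jawyaw -89.4 gap 0.0687 j [  8.5  18.9 124.1  -0.   36.5  97.9]
 shift tool mm [ 6.8 -6.8  0.5] shift in final axes [ 6.9 -6.7  0.5] rotvec [ 0.002 -0.001 -0.008]
```

```bash
python3 -m jog '[{"tx":7,"ty":-7,"tz":0,"rx":0,"ry":0,"rz":-0.007,"claw":75},{"tx":2,"ty":0,"tz":0,"rx":0,"ry":0,"rz":0,"claw":75},{"tx":0,"ty":0,"tz":0,"rx":0,"ry":0,"rz":0,"claw":0},{"tx":0,"ty":0,"tz":0,"rx":0,"ry":0,"rz":0,"claw":0},{"tx":0,"ty":0,"tz":0,"rx":0,"ry":0,"rz":0,"claw":0},{"tx":0,"ty":0,"tz":0,"rx":0,"ry":0,"rz":0,"claw":0},{"tx":0,"ty":0,"tz":0,"rx":0,"ry":0,"rz":0,"claw":0}]' | tail -c 300
python3 - <<'E'
from h import *
plan([.4935,.0975,.075],-89.5)
E
python3 -m jog '[{"tx":-12,"ty":0,"tz":0,"rx":0,"ry":0,"rz":0,"claw":0},{"tx":-15,"ty":0,"tz":0,"rx":0,"ry":0,"rz":0,"claw":0},{"tx":-20,"ty":0,"tz":0,"rx":0,"ry":0,"rz":0,"claw":0},{"tx":-20,"ty":0,"tz":0,"rx":0,"ry":0,"rz":0,"claw":0},{"tx":-20,"ty":0,"tz":0,"rx":0,"ry":0,"rz":0,"claw":0},{"tx":0,"ty":0,"tz":0,"rx":0,"ry":0,"rz":0,"claw":0},{"tx":0,"ty":0,"tz":0,"rx":0,"ry":0,"rz":0,"claw":0}]' | tail -c 300
python3 - <<'E'
from h import *
plan([.4364,-.2935,.165],-81.5)
s=ctrl.snapshot("wrist"); f=s["frame"]
print(cv2.cvtColor(f[195:245,225:290],cv2.COLOR_RGB2HSV).reshape(-1,3).mean(0))
E
```

```text
time_s: 33.88
eef_pos: [0.4947, 0.0982, 0.2475]
eef_rot: [104.3, 89.7, 14.9]
contact_force: [0.1, 0.1, -1.4]
finger_gap: 0.0479
t 33.88 grasp [0.4956 0.0985 0.0755] jawyaw -89.4 gap 0.0479 j [8.600e+00 1.920e+01 1.247e+02 1.000e-01 3.570e+01 9.790e+01]
 shift tool mm [ 0.5 -1.2  0.7] shift in final axes [ 0.5 -1.2  0.7] rotvec [ 0.002 -0.001 -0.006]
time_s: 34.47
eef_pos: [0.4937, 0.098, 0.3428]
eef_rot: [103.6, 89.6, 14.3]
contact_force: [-0.6, 0.1, -0.4]
finger_gap: 0.0479
t 34.47 grasp [0.4947 0.0983 0.1708] jawyaw -89.4 gap 0.0479 j [  8.6   9.2 123.7   0.   46.8  97.9]
 shift tool mm [  4.8 -61.7 390.9] shift in final axes [   5.8 -114.5  378.7] rotvec [-0.137 -0.001 -0.006]
[47.80184615 38.14276923 94.08184615]
```

```bash
python3 -m jog '[{"tx":0,"ty":-2,"tz":20,"rx":-0.07,"ry":0,"rz":0,"claw":0},{"tx":0,"ty":-4,"tz":35,"rx":-0.07,"ry":0,"rz":0,"claw":0},{"tx":0,"ty":-6,"tz":38,"rx":0,"ry":0,"rz":0,"claw":0},{"tx":0,"ty":-6,"tz":38,"rx":0,"ry":0,"rz":0,"claw":0},{"tx":0,"ty":-6,"tz":38,"rx":0,"ry":0,"rz":0,"claw":0},{"tx":0,"ty":-6,"tz":38,"rx":0,"ry":0,"rz":0,"claw":0},{"tx":0,"ty":-6,"tz":38,"rx":0,"ry":0,"rz":0,"claw":0},{"tx":0,"ty":-4,"tz":25,"rx":0,"ry":0,"rz":0,"claw":0},{"tx":0,"ty":0,"tz":0,"rx":0,"ry":0,"rz":0,"claw":0},{"tx":0,"ty":0,"tz":0,"rx":0,"ry":0,"rz":0,"claw":0}]' | tail -c 300
python3 - <<'E'
from h import *
plan([.4364,-.2935,.165],-81.5)
s=ctrl.snapshot("wrist"); np.savez("pics/w12.npz",**s);cv2.imwrite("pics/w12.png",cv2.resize(s["frame"][:,:,::-1],(768,576)))
E
```

```text
time_s: 35.35
eef_pos: [0.4883, -0.1864, 0.3351]
eef_rot: [-163.0, 89.7, 116.2]
contact_force: [-0.5, -0.5, -0.9]
finger_gap: 0.048
t 35.35 grasp [ 0.4879 -0.1856  0.1631] jawyaw -80.7 gap 0.048 j [-23.5  11.7 121.6   0.2  46.9  57.1]
 shift tool mm [ -2.3 -68.5  97.4] shift in final axes [ -1.9 -67.2  98.3] rotvec [ 0.013 -0.005  0.001]
```

View pics/w12.png

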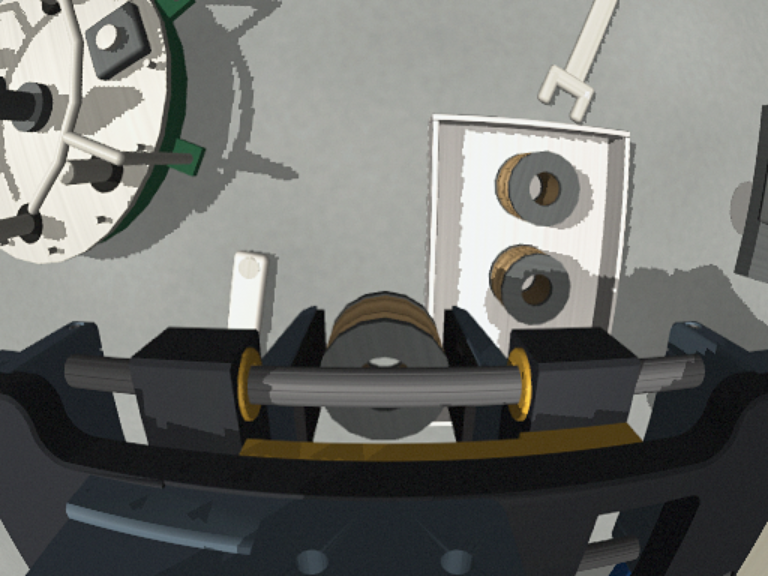

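Both placed elements stand upright at (543,188) and (533,287). The tray has not moved (far corners (433,117) and (631,133)), and the third is held.

```bash
python3 - <<'E'
from h import *
s=dict(np.load("pics/w12.npz")); slots(s,(433,117),(631,133)); print(wray(s,(538/1.5,286/1.5),.044), wray(s,(543/1.5,188/1.5),.044))
E
python3 -m jog '[{"tx":0,"ty":-18,"tz":25,"rx":0.01,"ry":-0.005,"rz":0.001,"claw":0},{"tx":0,"ty":-20,"tz":28,"rx":0,"ry":0,"rz":0,"claw":0},{"tx":0,"ty":-18,"tz":28,"rx":0,"ry":0,"rz":0,"claw":0},{"tx":0,"ty":-10,"tz":12,"rx":0,"ry":0,"rz":0,"claw":0},{"tx":0,"ty":0,"tz":0,"rx":0,"ry":0,"rz":0,"claw":0},{"tx":0,"ty":0,"tz":0,"rx":0,"ry":0,"rz":0,"claw":0},{"tx":0,"ty":0,"tz":0,"rx":0,"ry":0,"rz":0,"claw":0}]' | tail -c 300
python3 - <<'E'
from h import *
plan([.4364,-.2935,.038],-81.5)
E
```

```text
corners [ 0.597  -0.1983] [ 0.6197 -0.3368] width 0.1404 centre [ 0.4998 -0.2854] jaw yaw -80.7 slots [ 0.564  -0.2749] [ 0.4998 -0.2854] [ 0.4357 -0.2959]
[ 0.50350413 -0.28438564  0.044     ] [ 0.56618278 -0.27340375  0.044     ]
time_s: 35.98
eef_pos: [0.437, -0.2839, 0.332]
eef_rot: [-130.7, 89.7, 148.5]
contact_force: [-0.1, 1.2, -1.3]
finger_gap: 0.048
t 35.98 grasp [ 0.4362 -0.2834  0.16  ] jawyaw -80.8 gap 0.048 j [-35.6  11.8 121.9  -0.   46.6  45.2]
 shift tool mm [122.   -1.6   9.9] shift in final axes [122.   -2.    9.5] rotvec [ 0.013 -0.003  0.004]
```

```bash
python3 -m jog '[{"tx":10,"ty":-2,"tz":10,"rx":0.01,"ry":-0.003,"rz":0.004,"claw":0},{"tx":25,"ty":0,"tz":0,"rx":0,"ry":0,"rz":0,"claw":0},{"tx":25,"ty":0,"tz":0,"rx":0,"ry":0,"rz":0,"claw":0},{"tx":25,"ty":0,"tz":0,"rx":0,"ry":0,"rz":0,"claw":0},{"tx":12,"ty":0,"tz":0,"rx":0,"ry":0,"rz":0,"claw":0},{"tx":4,"ty":0,"tz":0,"rx":0,"ry":0,"rz":0,"claw":0},{"tx":0,"ty":0,"tz":0,"rx":0,"ry":0,"rz":0,"claw":0},{"tx":0,"ty":0,"tz":0,"rx":0,"ry":0,"rz":0,"claw":0}]' | tail -c 300
python3 - <<'E'
from h import *
plan([.4360,-.2935,.0375],-81.5)
E
```

```text
time_s: 36.65
eef_pos: [0.4407, -0.2896, 0.2243]
eef_rot: [59.8, 89.8, -21.1]
contact_force: [0.2, -0.1, -0.8]
finger_gap: 0.0482
t 36.65 grasp [ 0.4413 -0.2898  0.0523] jawyaw -81.0 gap 0.0482 j [-3.580e+01  2.340e+01  1.221e+02  1.000e-01  3.430e+01  4.500e+01]
 shift tool mm [14.8 -5.3  3.1] shift in final axes [14.8 -5.3  3.1] rotvec [ 0.01   0.002 -0.003]
```

```bash
python3 -m jog '[{"tx":7,"ty":-4,"tz":3,"rx":0.01,"ry":0,"rz":0,"claw":0},{"tx":5,"ty":0,"tz":0,"rx":0,"ry":0,"rz":0,"claw":0},{"tx":4,"ty":0,"tz":0,"rx":0,"ry":0,"rz":0,"claw":0},{"tx":0,"ty":0,"tz":0,"rx":0,"ry":0,"rz":0,"claw":0},{"tx":0,"ty":0,"tz":0,"rx":0,"ry":0,"rz":0,"claw":0}]' | tail -c 300
python3 - <<'E'
from h import *
plan([.436,-.2935,.0375],-81.5)
E
python3 -m jog '[{"tx":0,"ty":0,"tz":0,"rx":0,"ry":0,"rz":0,"claw":70},{"tx":0,"ty":0,"tz":0,"rx":0,"ry":0,"rz":0,"claw":70},{"tx":0,"ty":0,"tz":0,"rx":0,"ry":0,"rz":0,"claw":70},{"tx":0,"ty":0,"tz":0,"rx":0,"ry":0,"rz":0,"claw":70},{"tx":-15,"ty":0,"tz":0,"rx":0,"ry":0,"rz":0,"claw":70},{"tx":-25,"ty":0,"tz":0,"rx":0,"ry":0,"rz":0,"claw":70},{"tx":-35,"ty":0,"tz":0,"rx":0,"ry":0,"rz":0,"claw":70},{"tx":-35,"ty":0,"tz":0,"rx":0,"ry":0,"rz":0,"claw":70},{"tx":-35,"ty":0,"tz":0,"rx":0,"ry":0,"rz":0,"claw":70},{"tx":-10,"ty":0,"tz":0,"rx":0,"ry":0,"rz":0,"claw":70}]' | tail -c 300
python3 -m jog '[{"tx":0,"ty":0,"tz":0,"rx":-0.12,"ry":0,"rz":0,"claw":60},{"tx":0,"ty":0,"tz":0,"rx":-0.12,"ry":0,"rz":0,"claw":60},{"tx":0,"ty":0,"tz":0,"rx":-0.12,"ry":0,"rz":0,"claw":60},{"tx":0,"ty":0,"tz":0,"rx":-0.12,"ry":0,"rz":0,"claw":60},{"tx":0,"ty":0,"tz":0,"rx":-0.12,"ry":0,"rz":0,"claw":60},{"tx":0,"ty":0,"tz":0,"rx":-0.12,"ry":0,"rz":0,"claw":60},{"tx":0,"ty":0,"tz":0,"rx":-0.12,"ry":0,"rz":0,"claw":60},{"tx":0,"ty":0,"tz":0,"rx":-0.12,"ry":0,"rz":0,"claw":60},{"tx":0,"ty":0,"tz":0,"rx":-0.12,"ry":0,"rz":0,"claw":60},{"tx":0,"ty":0,"tz":0,"rx":-0.12,"ry":0,"rz":0,"claw":60}]' | tail -c 300
python3 -m jog '[{"tx":0,"ty":0,"tz":0,"rx":-0.12,"ry":0,"rz":0,"claw":60},{"tx":0,"ty":0,"tz":0,"rx":-0.12,"ry":0,"rz":0,"claw":60},{"tx":0,"ty":0,"tz":0,"rx":-0.12,"ry":0,"rz":0,"claw":60},{"tx":0,"ty":0,"tz":0,"rx":-0.12,"ry":0,"rz":0,"claw":60},{"tx":0,"ty":0,"tz":0,"rx":-0.12,"ry":0,"rz":0,"claw":60},{"tx":0,"ty":0,"tz":0,"rx":-0.1,"ry":0,"rz":0,"claw":60},{"tx":0,"ty":0,"tz":0,"rx":0,"ry":0,"rz":0,"claw":60},{"tx":0,"ty":0,"tz":0,"rx":0,"ry":0,"rz":0,"claw":60}]' | tail -c 300
python3 - <<'E'
from h import *
plan([.582,.0965,.200],30)
s=ctrl.snapshot("top"); np.savez("pics/t4.npz",**s);cv2.imwrite("pics/t4.png",s["frame"][:,:,::-1])
E
```

```text
time_s: 37.07
eef_pos: [0.4381, -0.294, 0.2093]
eef_rot: [51.6, 89.5, -30.0]
contact_force: [-1.1, 0.1, -0.4]
finger_gap: 0.0481
t 37.07 grasp [ 0.4392 -0.2947  0.0373] jawyaw -81.6 gap 0.0481 j [-3.640e+01  2.510e+01  1.221e+02  1.000e-01  3.240e+01  4.510e+01]
 shift tool mm [-0.3 -2.  -0.8] shift in final axes [-0.2 -2.  -0.8] rotvec [-0.001  0.005 -0.006]
time_s: 37.9
eef_pos: [0.4363, -0.2928, 0.3688]
eef_rot: [63.8, 89.9, -17.7]
contact_force: [0.7, 0.4, 1.1]
finger_gap: 0.0638
time_s: 38.73
eef_pos: [0.4363, -0.2927, 0.3731]
eef_rot: [-21.6, 89.3, -31.9]
contact_force: [0.2, -0.5, 0.1]
finger_gap: 0.0546
time_s: 39.4
eef_pos: [0.4357, -0.292, 0.371]
eef_rot: [-63.0, 89.4, -31.2]
contact_force: [0.2, -0.0, -0.3]
finger_gap: 0.0544
t 39.4 grasp [ 0.4372 -0.293   0.199 ] jawyaw 31.8 gap 0.0544 j [-3.640e+01  8.500e+00  1.207e+02  1.000e-01  5.020e+01 -6.820e+01]
 shift tool mm [ -1.8 253.4 328.9] shift in final axes [ -1.  263.3 321. ] rotvec [0.031 0.005 0.009]
```

```bash
python3 -m jog '[{"tx":0,"ty":13,"tz":15,"rx":0.03,"ry":0.005,"rz":0.009,"claw":60},{"tx":0,"ty":24,"tz":30,"rx":0,"ry":0,"rz":0,"claw":60},{"tx":0,"ty":24,"tz":30,"rx":0,"ry":0,"rz":0,"claw":60},{"tx":0,"ty":24,"tz":30,"rx":0,"ry":0,"rz":0,"claw":60},{"tx":0,"ty":24,"tz":30,"rx":0,"ry":0,"rz":0,"claw":60},{"tx":0,"ty":24,"tz":30,"rx":0,"ry":0,"rz":0,"claw":60},{"tx":0,"ty":24,"tz":30,"rx":0,"ry":0,"rz":0,"claw":60},{"tx":0,"ty":24,"tz":30,"rx":0,"ry":0,"rz":0,"claw":60},{"tx":0,"ty":24,"tz":30,"rx":0,"ry":0,"rz":0,"claw":60},{"tx":0,"ty":24,"tz":30,"rx":0,"ry":0,"rz":0,"claw":60}]' | tail -c 300
python3 -m jog '[{"tx":0,"ty":12,"tz":15,"rx":0,"ry":0,"rz":0,"claw":60},{"tx":0,"ty":0,"tz":0,"rx":0,"ry":0,"rz":0,"claw":60},{"tx":0,"ty":0,"tz":0,"rx":0,"ry":0,"rz":0,"claw":60},{"tx":0,"ty":0,"tz":0,"rx":0,"ry":0,"rz":0,"claw":60}]' | tail -c 300
python3 - <<'E'
from h import *
plan([.582,.0965,.140],30)
E
```

```text
time_s: 40.28
eef_pos: [0.5771, 0.0562, 0.3713]
eef_rot: [-66.0, 89.9, -38.6]
contact_force: [1.1, -0.4, 0.3]
finger_gap: 0.0549
time_s: 40.62
eef_pos: [0.587, 0.0814, 0.371]
eef_rot: [-43.6, 89.8, -16.5]
contact_force: [0.5, -0.5, -0.5]
finger_gap: 0.055
t 40.62 grasp [0.5876 0.0812 0.199 ] jawyaw 27.1 gap 0.055 j [ 5.60e+00  1.47e+01  1.13e+02 -1.00e-01  5.21e+01 -2.14e+01]
 shift tool mm [58.9 15.9  2.3] shift in final axes [59.  15.6  3.2] rotvec [-0.05   0.002  0.002]
```

```bash
python3 -m jog '[{"tx":0,"ty":13,"tz":3,"rx":-0.05,"ry":0.002,"rz":0.002,"claw":60},{"tx":0,"ty":0,"tz":0,"rx":0,"ry":0,"rz":0,"claw":60},{"tx":0,"ty":0,"tz":0,"rx":0,"ry":0,"rz":0,"claw":60},{"tx":20,"ty":0,"tz":0,"rx":0,"ry":0,"rz":0,"claw":60},{"tx":20,"ty":0,"tz":0,"rx":0,"ry":0,"rz":0,"claw":60},{"tx":18,"ty":0,"tz":0,"rx":0,"ry":0,"rz":0,"claw":60},{"tx":0,"ty":0,"tz":0,"rx":0,"ry":0,"rz":0,"claw":60},{"tx":0,"ty":0,"tz":0,"rx":0,"ry":0,"rz":0,"claw":60}]' | tail -c 300
python3 - <<'E'
from h import *
plan([.582,.0965,.140],30)
E
```

```text
time_s: 41.28
eef_pos: [0.583, 0.0863, 0.3126]
eef_rot: [-44.8, 89.8, -15.8]
contact_force: [1.5, -0.2, 0.0]
finger_gap: 0.0546
t 41.28 grasp [0.5835 0.0861 0.1406] jawyaw 28.9 gap 0.0546 j [ 6.200e+00  1.920e+01  1.146e+02 -1.000e-01  4.610e+01 -2.270e+01]
 shift tool mm [0.6 9.4 4.1] shift in final axes [0.6 9.4 4.2] rotvec [-0.019  0.002  0.002]
```

```bash
python3 -m jog '[{"tx":0,"ty":8,"tz":4,"rx":-0.019,"ry":0.002,"rz":0.002,"claw":60},{"tx":0,"ty":0,"tz":0,"rx":0,"ry":0,"rz":0,"claw":60},{"tx":0,"ty":0,"tz":0,"rx":0,"ry":0,"rz":0,"claw":0},{"tx":0,"ty":0,"tz":0,"rx":0,"ry":0,"rz":0,"claw":0},{"tx":0,"ty":0,"tz":0,"rx":0,"ry":0,"rz":0,"claw":0},{"tx":0,"ty":0,"tz":0,"rx":0,"ry":0,"rz":0,"claw":0},{"tx":0,"ty":0,"tz":0,"rx":0,"ry":0,"rz":0,"claw":0},{"tx":0,"ty":0,"tz":0,"rx":0,"ry":0,"rz":0,"claw":0},{"tx":0,"ty":0,"tz":0,"rx":0,"ry":0,"rz":0,"claw":0}]' | tail -c 300
python3 - <<'E'
from h import *
plan([.582,.0965,.140],-89.5)
E
```

```text
time_s: 42.03
eef_pos: [0.5831, 0.0948, 0.3173]
eef_rot: [-50.3, 89.9, -20.3]
contact_force: [-0.8, -4.5, 16.4]
finger_gap: 0.012
t 42.03 grasp [0.5834 0.0947 0.1453] jawyaw 30.0 gap 0.012 j [ 7.000e+00  1.890e+01  1.143e+02 -1.000e-01  4.670e+01 -2.300e+01]
 shift tool mm [ 5.3  2.  -0.1] shift in final axes [5.3 1.  1.7] rotvec [-1.056  0.     0.002]
```

Rotate clockwise by 120° to bring the blank to the bay.

```bash
python3 -m jog '[{"tx":0,"ty":0,"tz":0,"rx":0.12,"ry":0,"rz":0,"claw":0},{"tx":0,"ty":0,"tz":0,"rx":0.12,"ry":0,"rz":0,"claw":0},{"tx":0,"ty":0,"tz":0,"rx":0.12,"ry":0,"rz":0,"claw":0},{"tx":0,"ty":0,"tz":0,"rx":0.12,"ry":0,"rz":0,"claw":0},{"tx":0,"ty":0,"tz":0,"rx":0.12,"ry":0,"rz":0,"claw":0},{"tx":0,"ty":0,"tz":0,"rx":0.12,"ry":0,"rz":0,"claw":0},{"tx":0,"ty":0,"tz":0,"rx":0.12,"ry":0,"rz":0,"claw":0},{"tx":0,"ty":0,"tz":0,"rx":0.12,"ry":0,"rz":0,"claw":0},{"tx":0,"ty":0,"tz":0,"rx":0.12,"ry":0,"rz":0,"claw":0},{"tx":0,"ty":0,"tz":0,"rx":0,"ry":0,"rz":0,"claw":0}]' | tail -c 300
python3 - <<'E'
from h import *
plan([.582,.0965,.145],-90)
E
python3 -m jog '[{"tx":0,"ty":0,"tz":0,"rx":0.12,"ry":0,"rz":0,"claw":0},{"tx":0,"ty":0,"tz":0,"rx":0.12,"ry":0,"rz":0,"claw":0},{"tx":0,"ty":0,"tz":0,"rx":0.12,"ry":0,"rz":0,"claw":0},{"tx":0,"ty":0,"tz":0,"rx":0.12,"ry":0,"rz":0,"claw":0},{"tx":0,"ty":0,"tz":0,"rx":0.12,"ry":0,"rz":0,"claw":0},{"tx":0,"ty":0,"tz":0,"rx":0.12,"ry":0,"rz":0,"claw":0},{"tx":0,"ty":0,"tz":0,"rx":0.12,"ry":0,"rz":0,"claw":0},{"tx":0,"ty":0,"tz":0,"rx":0.04,"ry":0,"rz":0,"claw":0},{"tx":0,"ty":0,"tz":0,"rx":0,"ry":0,"rz":0,"claw":0},{"tx":0,"ty":0,"tz":0,"rx":0,"ry":0,"rz":0,"claw":0}]' | tail -c 300
python3 - <<'E'
from h import *
plan([.582,.0965,.145],-89.5)
E
```

```text
time_s: 42.87
eef_pos: [0.5811, 0.0949, 0.3174]
eef_rot: [-135.3, 89.7, -169.7]
contact_force: [-0.7, -0.7, 0.4]
finger_gap: 0.012
t 42.87 grasp [0.5802 0.0948 0.1454] jawyaw -34.4 gap 0.012 j [  7.   18.8 114.5  -0.   47.   41.4]
 shift tool mm [ 0.4  1.8 -0.1] shift in final axes [ 0.4  0.9 -1.6] rotvec [ 0.97  -0.002  0.005]
time_s: 43.7
eef_pos: [0.5801, 0.0967, 0.3174]
eef_rot: [-109.3, 89.6, 166.1]
contact_force: [-1.6, 0.5, 1.3]
finger_gap: 0.0116
t 43.7 grasp [0.5788 0.097  0.1454] jawyaw -84.6 gap 0.0116 j [  7.2  18.8 114.5   0.2  47.1  91.7]
 shift tool mm [0.3 1.9 0.4] shift in final axes [0.4 1.9 0.2] rotvec [ 0.085 -0.002  0.007]
```

```bash
python3 -m jog '[{"tx":0,"ty":0,"tz":0,"rx":0.08,"ry":0,"rz":0,"claw":0},{"tx":0,"ty":0,"tz":0,"rx":0,"ry":0,"rz":0,"claw":0},{"tx":0,"ty":0,"tz":0,"rx":0,"ry":0,"rz":0,"claw":0},{"tx":0,"ty":0,"tz":0,"rx":0,"ry":0,"rz":0,"claw":60},{"tx":0,"ty":0,"tz":0,"rx":0,"ry":0,"rz":0,"claw":60},{"tx":0,"ty":0,"tz":0,"rx":0,"ry":0,"rz":0,"claw":60},{"tx":0,"ty":0,"tz":0,"rx":0,"ry":0,"rz":0,"claw":60},{"tx":-20,"ty":0,"tz":0,"rx":0,"ry":0,"rz":0,"claw":60},{"tx":-25,"ty":0,"tz":0,"rx":0,"ry":0,"rz":0,"claw":60},{"tx":-15,"ty":0,"tz":0,"rx":0,"ry":0,"rz":0,"claw":60}]' | tail -c 300
python3 -m jog '[{"tx":0,"ty":0,"tz":0,"rx":-0.12,"ry":0,"rz":0,"claw":60},{"tx":0,"ty":0,"tz":0,"rx":-0.12,"ry":0,"rz":0,"claw":60},{"tx":0,"ty":0,"tz":0,"rx":-0.12,"ry":0,"rz":0,"claw":60},{"tx":0,"ty":0,"tz":0,"rx":-0.12,"ry":0,"rz":0,"claw":60},{"tx":0,"ty":0,"tz":0,"rx":-0.12,"ry":0,"rz":0,"claw":60},{"tx":0,"ty":0,"tz":0,"rx":-0.12,"ry":0,"rz":0,"claw":60},{"tx":0,"ty":0,"tz":0,"rx":-0.12,"ry":0,"rz":0,"claw":60},{"tx":0,"ty":0,"tz":0,"rx":-0.12,"ry":0,"rz":0,"claw":60},{"tx":0,"ty":0,"tz":0,"rx":-0.12,"ry":0,"rz":0,"claw":60},{"tx":0,"ty":0,"tz":0,"rx":-0.12,"ry":0,"rz":0,"claw":60}]' | tail -c 300
python3 -m jog '[{"tx":0,"ty":0,"tz":0,"rx":-0.12,"ry":0,"rz":0,"claw":60},{"tx":0,"ty":0,"tz":0,"rx":-0.12,"ry":0,"rz":0,"claw":60},{"tx":0,"ty":0,"tz":0,"rx":-0.12,"ry":0,"rz":0,"claw":60},{"tx":0,"ty":0,"tz":0,"rx":-0.12,"ry":0,"rz":0,"claw":60},{"tx":0,"ty":0,"tz":0,"rx":-0.12,"ry":0,"rz":0,"claw":60},{"tx":0,"ty":0,"tz":0,"rx":-0.12,"ry":0,"rz":0,"claw":60},{"tx":0,"ty":0,"tz":0,"rx":-0.12,"ry":0,"rz":0,"claw":60},{"tx":0,"ty":0,"tz":0,"rx":-0.12,"ry":0,"rz":0,"claw":60},{"tx":0,"ty":0,"tz":0,"rx":-0.12,"ry":0,"rz":0,"claw":60},{"tx":0,"ty":0,"tz":0,"rx":-0.12,"ry":0,"rz":0,"claw":60}]' | tail -c 300
python3 -m jog '[{"tx":0,"ty":0,"tz":0,"rx":-0.12,"ry":0,"rz":0,"claw":60},{"tx":0,"ty":0,"tz":0,"rx":-0.12,"ry":0,"rz":0,"claw":60},{"tx":0,"ty":0,"tz":0,"rx":-0.12,"ry":0,"rz":0,"claw":60},{"tx":0,"ty":0,"tz":0,"rx":-0.12,"ry":0,"rz":0,"claw":60},{"tx":0,"ty":0,"tz":0,"rx":-0.12,"ry":0,"rz":0,"claw":60},{"tx":0,"ty":0,"tz":0,"rx":0,"ry":0,"rz":0,"claw":60},{"tx":0,"ty":0,"tz":0,"rx":0,"ry":0,"rz":0,"claw":60}]' | tail -c 300
python3 - <<'E'
from h import *
plan([.579,.2475,.200],90.5)
s=ctrl.snapshot("wrist"); np.savez("pics/w13.npz",**s);cv2.imwrite("pics/w13.png",cv2.resize(s["frame"][:,:,::-1],(768,576)))
E
```

```text
time_s: 44.53
eef_pos: [0.5796, 0.0962, 0.3752]
eef_rot: [-95.0, 89.2, 177.1]
contact_force: [0.2, -0.5, 0.6]
finger_gap: 0.0538
time_s: 45.37
eef_pos: [0.5806, 0.0958, 0.3802]
eef_rot: [-171.4, 89.5, 172.0]
contact_force: [-0.2, -0.6, -0.8]
finger_gap: 0.0545
time_s: 46.2
eef_pos: [0.5805, 0.0954, 0.3798]
eef_rot: [121.1, 89.5, 176.2]
contact_force: [-0.2, -0.6, -0.9]
finger_gap: 0.0545
time_s: 46.78
eef_pos: [0.5805, 0.0951, 0.3796]
eef_rot: [87.6, 89.5, 178.8]
contact_force: [-0.8, -0.5, -0.6]
finger_gap: 0.0544
t 46.78 grasp [0.579  0.0951 0.2076] jawyaw 91.1 gap 0.0544 j [ 7.000e+00  1.370e+01  1.132e+02  1.000e-01  5.360e+01 -8.420e+01]
 shift tool mm [  7.7  -1.6 152.4] shift in final axes [7.600e+00 1.000e-01 1.524e+02] rotvec [ 0.011  0.    -0.009]
```

View pics/w13.png

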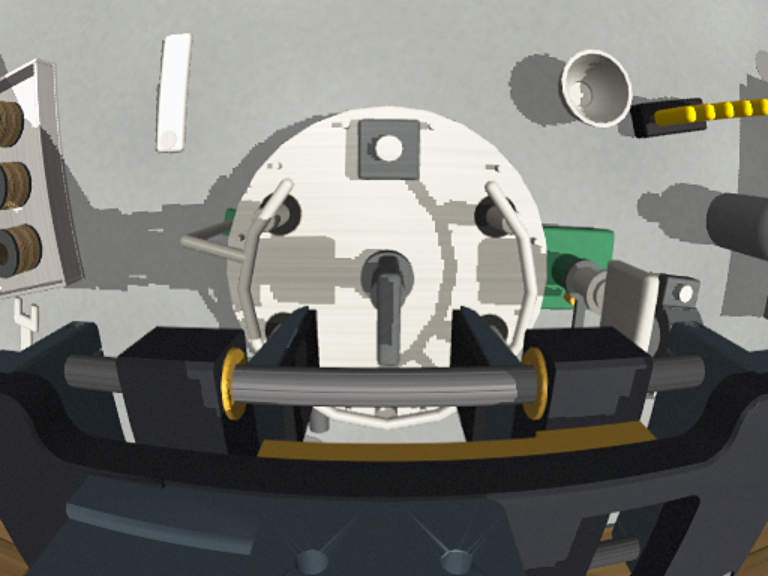

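```bash
python3 -m jog '[{"tx":0,"ty":0,"tz":20,"rx":0.01,"ry":0,"rz":-0.009,"claw":60},{"tx":0,"ty":0,"tz":35,"rx":0,"ry":0,"rz":0,"claw":60},{"tx":0,"ty":0,"tz":35,"rx":0,"ry":0,"rz":0,"claw":60},{"tx":0,"ty":0,"tz":35,"rx":0,"ry":0,"rz":0,"claw":60},{"tx":0,"ty":0,"tz":15,"rx":0,"ry":0,"rz":0,"claw":60},{"tx":0,"ty":0,"tz":0,"rx":0,"ry":0,"rz":0,"claw":60},{"tx":0,"ty":0,"tz":0,"rx":0,"ry":0,"rz":0,"claw":60},{"tx":0,"ty":0,"tz":0,"rx":0,"ry":0,"rz":0,"claw":60}]' | tail -c 300
python3 - <<'E'
from h import *
plan([.579,.2475,.135],89.5)
E
```

```text
time_s: 47.5
eef_pos: [0.58, 0.2398, 0.3797]
eef_rot: [-80.2, 89.9, 8.7]
contact_force: [-0.1, -0.4, 0.3]
finger_gap: 0.0548
t 47.5 grasp [0.5802 0.2399 0.2077] jawyaw 88.9 gap 0.0548 j [ 20.3  17.1 108.8  -0.   54.1 -68.5]
 shift tool mm [72.7  1.2  7.6] shift in final axes [72.7  1.   7.7] rotvec [-0.011  0.     0.001]
```

The blank sits centred in the bay at (388,150), the hub bar points at it, and three elements stand in the tray. Now the lock.

```bash
python3 -m jog '[{"tx":10,"ty":1,"tz":6,"rx":-0.01,"ry":0,"rz":0,"claw":60},{"tx":20,"ty":0,"tz":0,"rx":0,"ry":0,"rz":0,"claw":60},{"tx":15,"ty":0,"tz":0,"rx":0,"ry":0,"rz":0,"claw":60},{"tx":0,"ty":0,"tz":0,"rx":0,"ry":0,"rz":0,"claw":60},{"tx":0,"ty":0,"tz":0,"rx":0,"ry":0,"rz":0,"claw":60}]' | tail -c 300
python3 - <<'E'
from h import *
plan([.579,.2475,.133],90)
E
```

```text
time_s: 47.92
eef_pos: [0.5794, 0.2425, 0.3319]
eef_rot: [-83.4, 89.9, 5.7]
contact_force: [-0.1, -0.1, 0.9]
finger_gap: 0.0547
t 47.92 grasp [0.5798 0.2425 0.1599] jawyaw 89.1 gap 0.0547 j [ 20.6  20.7 109.7  -0.   49.4 -68.5]
 shift tool mm [26.9  0.5  5. ] shift in final axes [26.9  0.4  5. ] rotvec [-0.016  0.     0.002]
```

```bash
python3 -m jog '[{"tx":8,"ty":0,"tz":4,"rx":-0.015,"ry":0,"rz":0,"claw":60},{"tx":18,"ty":0,"tz":0,"rx":0,"ry":0,"rz":0,"claw":60},{"tx":0,"ty":0,"tz":0,"rx":0,"ry":0,"rz":0,"claw":60},{"tx":0,"ty":0,"tz":0,"rx":0,"ry":0,"rz":0,"claw":0},{"tx":0,"ty":0,"tz":0,"rx":0,"ry":0,"rz":0,"claw":0},{"tx":0,"ty":0,"tz":0,"rx":0,"ry":0,"rz":0,"claw":0},{"tx":0,"ty":0,"tz":0,"rx":0,"ry":0,"rz":0,"claw":0},{"tx":0,"ty":0,"tz":0,"rx":0,"ry":0,"rz":0,"claw":0},{"tx":0,"ty":0,"tz":0,"rx":0,"ry":0,"rz":0,"claw":0},{"tx":0,"ty":0,"tz":0,"rx":0,"ry":0,"rz":0,"claw":0}]' | tail -c 300
python3 - <<'E'
from h import *
plan([.579,.2475,.133],0)
E
```

```text
time_s: 48.75
eef_pos: [0.5811, 0.2466, 0.3099]
eef_rot: [-69.9, 89.5, 20.1]
contact_force: [0.2, 12.4, -11.0]
finger_gap: 0.0119
t 48.75 grasp [0.5825 0.2471 0.1379] jawyaw 90.0 gap 0.0119 j [ 20.9  22.7 109.8  -0.   47.  -69.1]
 shift tool mm [4.8 2.1 0.9] shift in final axes [ 4.9 -0.9  2.1] rotvec [-1.571 -0.004  0.008]
```

```bash
python3 -m jog '[{"tx":0,"ty":0,"tz":0,"rx":0.12,"ry":0,"rz":0,"claw":0},{"tx":0,"ty":0,"tz":0,"rx":0.12,"ry":0,"rz":0,"claw":0},{"tx":0,"ty":0,"tz":0,"rx":0.12,"ry":0,"rz":0,"claw":0},{"tx":0,"ty":0,"tz":0,"rx":0.12,"ry":0,"rz":0,"claw":0},{"tx":0,"ty":0,"tz":0,"rx":0.12,"ry":0,"rz":0,"claw":0},{"tx":0,"ty":0,"tz":0,"rx":0.12,"ry":0,"rz":0,"claw":0},{"tx":0,"ty":0,"tz":0,"rx":0,"ry":0,"rz":0,"claw":0}]' | tail -c 300
python3 - <<'E'
from h import *
plan([.579,.2475,.138],0.5)
E
```

```text
time_s: 49.33
eef_pos: [0.5807, 0.246, 0.3098]
eef_rot: [-53.1, 89.6, -5.9]
contact_force: [1.9, 1.8, -2.0]
finger_gap: 0.0115
t 49.33 grasp [0.5819 0.2459 0.1378] jawyaw 47.1 gap 0.0115 j [ 20.9  22.7 109.8  -0.2  47.2 -26.1]
 shift tool mm [-0.2  2.3 -0.1] shift in final axes [-0.2  1.5 -1.7] rotvec [0.814 0.006 0.003]
```

```bash
python3 -m jog '[{"tx":0,"ty":0,"tz":0,"rx":0.12,"ry":0,"rz":0,"claw":0},{"tx":0,"ty":0,"tz":0,"rx":0.12,"ry":0,"rz":0,"claw":0},{"tx":0,"ty":0,"tz":0,"rx":0.12,"ry":0,"rz":0,"claw":0},{"tx":0,"ty":0,"tz":0,"rx":0.12,"ry":0,"rz":0,"claw":0},{"tx":0,"ty":0,"tz":0,"rx":0.12,"ry":0,"rz":0,"claw":0},{"tx":0,"ty":0,"tz":0,"rx":0.12,"ry":0,"rz":0,"claw":0},{"tx":0,"ty":0,"tz":0,"rx":0.06,"ry":0,"rz":0,"claw":0},{"tx":0,"ty":0,"tz":0,"rx":0,"ry":0,"rz":0,"claw":0},{"tx":0,"ty":0,"tz":0,"rx":0,"ry":0,"rz":0,"claw":0}]' | tail -c 300
python3 - <<'E'
from h import *
plan([.579,.2475,.138],0.5); print(ctrl.get_obs()['ft_torque'].round(2))
E
```

```text
time_s: 50.08
eef_pos: [0.5799, 0.2458, 0.3098]
eef_rot: [-49.1, 89.7, -46.4]
contact_force: [1.9, 0.4, -1.7]
finger_gap: 0.0118
t 50.08 grasp [0.5805 0.2452 0.1378] jawyaw 2.7 gap 0.0118 j [ 20.9  22.7 109.9  -0.3  47.4  18.4]
 shift tool mm [-0.2  1.8 -0.8] shift in final axes [-0.2  1.8 -0.9] rotvec [0.039 0.003 0.003]
[-0.5   0.12 -0.03]
```

```bash
python3 -m jog '[{"tx":0,"ty":0,"tz":0,"rx":0.03,"ry":0,"rz":0,"claw":0},{"tx":0,"ty":0,"tz":0,"rx":0,"ry":0,"rz":0,"claw":0},{"tx":0,"ty":0,"tz":0,"rx":0,"ry":0,"rz":0,"claw":70},{"tx":0,"ty":0,"tz":0,"rx":0,"ry":0,"rz":0,"claw":70},{"tx":0,"ty":0,"tz":0,"rx":0,"ry":0,"rz":0,"claw":70},{"tx":0,"ty":0,"tz":0,"rx":0,"ry":0,"rz":0,"claw":70},{"tx":0,"ty":0,"tz":0,"rx":0,"ry":0,"rz":0,"claw":70},{"tx":-20,"ty":0,"tz":0,"rx":0,"ry":0,"rz":0,"claw":70},{"tx":-35,"ty":0,"tz":0,"rx":0,"ry":0,"rz":0,"claw":70},{"tx":-35,"ty":0,"tz":0,"rx":0,"ry":0,"rz":0,"claw":70}]' | tail -c 300
python3 -m jog '[{"tx":-35,"ty":0,"tz":0,"rx":0,"ry":0,"rz":0,"claw":70},{"tx":-25,"ty":30,"tz":0,"rx":0,"ry":0,"rz":0,"claw":70},{"tx":0,"ty":38,"tz":0,"rx":0,"ry":0,"rz":0,"claw":70},{"tx":0,"ty":38,"tz":0,"rx":0,"ry":0,"rz":0,"claw":70},{"tx":0,"ty":38,"tz":0,"rx":0,"ry":0,"rz":0,"claw":70},{"tx":0,"ty":38,"tz":0,"rx":0,"ry":0,"rz":0,"claw":70},{"tx":0,"ty":38,"tz":0,"rx":0,"ry":0,"rz":0,"claw":70},{"tx":0,"ty":38,"tz":0,"rx":0,"ry":0,"rz":0,"claw":70},{"tx":0,"ty":0,"tz":0,"rx":0,"ry":0,"rz":0,"claw":70},{"tx":0,"ty":0,"tz":0,"rx":0,"ry":0,"rz":0,"claw":70}]' | tail -c 300
python3 - <<'E'
from h import *
s=ctrl.snapshot("top"); np.savez("pics/t5.npz",**s);cv2.imwrite("pics/t5.png",cv2.resize(s["frame"][:,:,::-1],(800,600),interpolation=cv2.INTER_CUBIC))
E
```

```text
time_s: 50.92
eef_pos: [0.578, 0.2453, 0.3951]
eef_rot: [-139.9, 89.4, -137.7]
contact_force: [0.6, 0.6, 0.5]
finger_gap: 0.0617
time_s: 51.75
eef_pos: [0.5674, 0.5151, 0.4685]
eef_rot: [2.5, 89.7, 4.9]
contact_force: [0.5, -0.0, -0.4]
finger_gap: 0.064
```

View pics/t5.png

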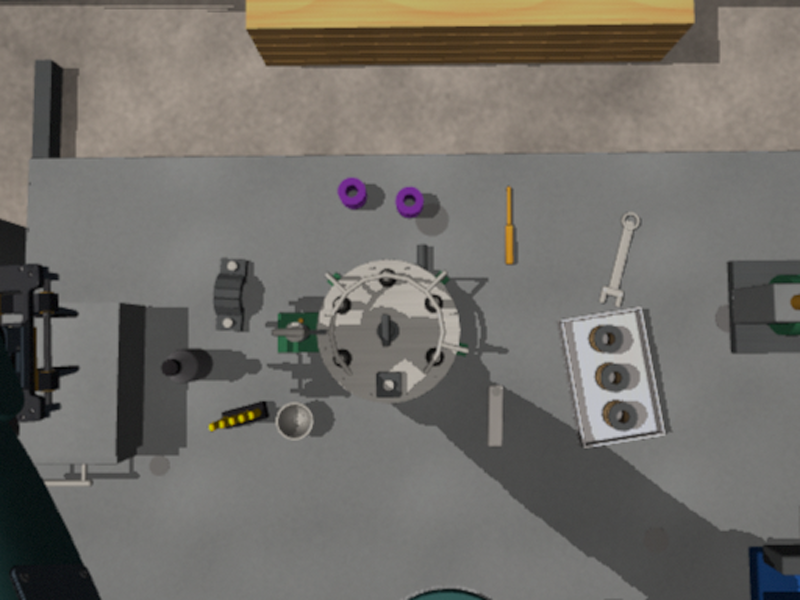

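All three elements are in the tray, the blank is at (390,384), and the wing at (291,332) lies along y again. I'll make one close before/after comparison of stand and lock.

```bash
python3 - <<'E'
from h import *
a=np.load("pics/top0.npz")["frame"][175:265,170:310,::-1];b=np.load("pics/t5.npz")["frame"][175:265,170:310,::-1]
cv2.imwrite("pics/cmp.png",cv2.resize(np.vstack([a,b]),None,fx=3.3,fy=3.3,interpolation=cv2.INTER_CUBIC))
print(ctrl.get_obs()['time_s'])
E
```

```text
51.8
```

View pics/cmp.png

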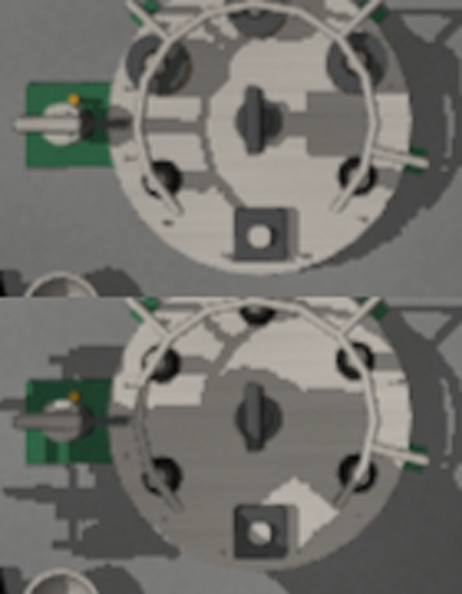

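Wing, tongue, blank and hub bar match the starting (locked) picture, and all the posts are bare. I'll let it settle and hand in.

```bash
python3 -m jog '[{"tx":0,"ty":0,"tz":0,"rx":0,"ry":0,"rz":0,"claw":70},{"tx":0,"ty":0,"tz":0,"rx":0,"ry":0,"rz":0,"claw":70},{"tx":0,"ty":0,"tz":0,"rx":0,"ry":0,"rz":0,"claw":70},{"tx":0,"ty":0,"tz":0,"rx":0,"ry":0,"rz":0,"claw":70}]' | tail -c 200
python3 -c "
from workcell import ctrl
print(ctrl.finish_job())"
```

```text
time_s: 52.13
eef_pos: [0.5681, 0.5114, 0.4685]
eef_rot: [-4.3, 89.8, -2.1]
contact_force: [-0.1, 0.1, -0.4]
finger_gap: 0.064
the job is handed in; nothing more can be done
None
```

The job was handed in at 52 s of robot time. I opened the lock, then brought the three elements present to the bay by turning the carousel clockwise. I lifted each off its post there and stood it in the tray. The carousel then went on to bring the blank to the gap, and I turned the lock back to locked.

**Last checks:**
- **Elements:** the final top view shows all three upright in the tray and all five posts bare.
- **Blank and lock:** the blank, hub bar, wing and tongue line up with the starting (locked) picture. This was judged by eye, because neither joint angle can be read directly.
- **Other things:** the other things on the cabinet top look unmoved in the final view, and the robot was touching nothing at hand-in.

**Not fully confirmed:**
- **Tray outline:** my automatic outline of the tray in the top camera failed once the arm's shadow fell on it. I used the tray's rim corners in the wrist camera instead, and these agreed with the first measurement to about 3 mm.
- **Side forces:** the highest side force I read was about 28 N, while closing on the hub bar off-centre. I read forces only at the end of each move, so a brief higher peak would not have shown.

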